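# Load two blanks into a spring-fed drilling track

### The arm

A 6-joint arm with a two-finger parallel gripper is mounted at the origin on the work surface. World frame = base frame: x ahead of the robot, y to its left, z up, the work surface at z = 0. Lengths are in mm, angles in rad, forces in N, time in s.
With the tool pointing down it reaches from about 350 to 775 mm from the base axis. Payload 7.3 kg.
Tool frame: the origin (TCP) lies on the mounting face of the last link; the fingertips stand 178 mm ahead of it and the grasp point (between the pads) lies 159 mm ahead of it (bot.grip_point_offset is the distance from the TCP to the grasp point, in mm); x points along the fingers, y is the direction in which the jaws open and shut, and the axes are right-handed (so a half turn about x gives the same grasp; the last joint's range is limited). The gripper opens to 92 mm and grips with 3 to 60 N. Pads are 19 mm wide; open, the fingers measure 130 mm over their backs; the gripper's body (75 mm by 190 mm) begins 47 mm behind the grasp point.
Start: joints at [-1.458, 0.342, 1.524, -0, 1.275, -0.146], TCP at [134.378, -507.514, 404.741] pointing down, gripper open.
Joint ranges: [-2.53, 2.53], [-0.77, 2.02], [0.04, 2.7], [-1, 4.14], [0.28, 2.66], [-3.11, 3.11]. Speed limits (rad/s): [2.57, 2.57, 3.14, 3.14, 3.14, 3.14].

### API

Orientations are given as [roll, pitch, yaw] about the fixed x, y, z axes, in that order (R = Rz(yaw) Ry(pitch) Rx(roll)).
In Python, from plant import bot gives the robot as it stands.
- The arm moves only by the tool arm_command, never from a script. Its argument "moves" is a list of rows, each a list of 5 numbers: the shift along the tool's x, y, z in cm, then the turn about the tool's x in degrees, then the opening, from 0 (shut) to 1 (fully open). A call has 1 to 10 rows; each row is the pose to reach, as a shift and turn from the pose measured when the call began, along the tool's axes at that moment; what a row does not reach only later rows make up. A row lasts 1/10 s, in which the tool goes at most 50 mm and 8.59 degrees, less where a joint would pass 70% of its speed; a pose out of reach is approached as far as the arm can. A call with a gripper value outside its range is refused whole. The fingers move at their own pace and stop on an object; the grip force is fixed at half the most. Time passes only in rows, so rows that repeat a pose let the fingers close. It gives the time, the measured TCP pose, the force and the opening at its end, in the units of the state.
- bot.get_obs(): the state, without advancing time (a new reading comes with each control period).
- bot.capture(name): name is "side" or "top" or "wrist"; returns a dict with "frame" (420x560x3 uint8, blue, green, red), "K" (3x3 intrinsics, pixels), "origin" and "orientation" of the camera in the world; the wrist camera has in their place "T_tool_cam" (4x4, takes a point from camera to tool coordinates, whose origin is the TCP and whose axes are the tool frame's). Camera axes: x right, y down, z forward; pixel columns grow to the right and rows downward; lengths in mm; the calibration is good to about 2 mm. The wrist camera is an equidistant fisheye: a pixel r from the principal point sees the ray r / f radians off the axis. A picture is of the moment at which its call begins: read the wrist's pose just before it. There is no depth.
- bot.close_job(): hands the job in, once; it reports no verdict.
The state is a dict: "time": time; "joint_positions": joint angles; "dq": joint speeds; "tau": joint torques, N m; "tool_pos": TCP position; "tcp_rot": TCP orientation; "contact_force": force on the tool from outside, world axes, zero at the start; "moment": the same for the moment, N m; "grip_width": finger opening in mm.
Only numpy, scipy, OpenCV 4.12 (cv2) and the standard library are available. Lean on these libraries where they do the work, as an engineer would, in place of code of your own. Each camera call takes 0.05 s, during which the arm holds its last target.

### The job

Load the two wooden blanks into the feed track: take the follower by the head of its handle, draw it back gently until you feel it come up against the rubber buffer, let go so that it parks on its catch, and stand both blanks upright in the channel between the follower and the end stop. Then grip the handle low, across head and trigger plate, to free the catch, and ease the follower forward, without letting it snap or ramming it, until it holds both blanks tight against the stop and you let go. Leave the other things on the bench where they are.

Things in the scene. Friction and masses are not known exactly. Their poses are not given: they have to be found in the camera images.
- stop (a point): Middle of the steel end stop's inner face, at track x = 0, y = 105 mm, 30 mm above the bench; the stop is 52 mm wide, its top 50 mm above the bench. Axes as the track's. The blanks stand in the channel between this face and the follower's pushing face.
- track: Feed track screwed to the bench: wooden base 100 (x) x 275 (y) x 10 mm with an open channel along y. Origin on the bench under the channel's centre line; x across, y along towards the end stop, z up. Channel floor 10 mm above the bench; aluminium side walls, inner faces x = -17 and +17 mm, 9 mm thick, tops 26 mm above the bench, y = -150 to 105 mm.
- follower (a joint): How far the follower is drawn back along track -y, in m (0 to 0.130). Its steel pushing face (31 mm wide, 12 to 48 mm above the bench) is at track y = 101 mm minus this. A spring drives it to the stop with 2.5 N at 0, 40 N/m more (6 to 7 N parked); moving mass 0.35 kg: let go more than 5 mm off the blanks it snaps. Parked: 2 to 3 mm less than where it met the buffer. Closed on two blanks: 0.068.
- handle (a point): Centre of the handle's head, 80 mm above the bench, at track x = 0, y = 1 mm minus follower. The head is a solid black block 30 (x) x 26 (y) x 28 mm, 66 to 94 mm up. Gripped by the head alone (across the track, fingertips 66 mm up or more) the follower is drawn with its catch free to spring out. Under the head: a post and, on the +x side, the trigger plate.
- trigger_mid (a point): Point on the follower at track x = 15 mm, 50 mm up, under the head's +x side: the place of the steel trigger plate's outer face (26 mm wide, 38 to 62 mm up) when pressed flush with the head (3 to 6 N), freeing the follower; a low grip across head and plate, fingertips 42 to 46 mm up, does it. Let go, it stands out to 19 mm while its tongue (30 to 38 mm up) rubs the catch plate, 27 mm when parked.
- buffer (a joint): Compression of the rubber buffer in m, 0 free; 1 mm per 4 N; over 0.004 (16 N) crushes it, a touch of 3 to 8 N parks the follower. It is at the -y end of an aluminium catch plate (track x 32 to 44 mm, top 38 mm up, ending by y = 36 mm). The plate is adjustable: the follower meets the buffer at a draw of 82 to 117 mm, different each time and to be felt for.
- blank_a_mid (a point): Centre (25 mm up) of a plain beech blank, 30 mm along its x, 36 mm along its y, 50 mm tall, about 45 g, standing on the bench. In the channel its x must lie across the track (either way round), its centre is then 35 mm above the bench. Which blank goes first does not matter.
- blank_b_mid (a point): Centre of the second, identical blank.
- sanding_block: Bystander: cork sanding block 40 x 65 x 24 mm lying between the blanks; origin under its centre. Leave alone.
- glue_bottle: Bystander: white bottle, 56 mm across, 150 mm tall; origin under its centre. Leave alone.
- paint_jar: Bystander: jar, 60 mm across, 70 mm tall; origin under its centre. Leave alone.
- foam_slab: Bystander: pale foam slab 120 x 170 x 20 mm; origin under its centre. Leave alone.
- foam_bit: Bystander: foam offcut 50 x 80 x 30 mm; origin under its centre. Leave alone.
- wood_strip: Bystander: wooden strip 20 x 220 x 10 mm beyond the track; origin under its centre. Leave alone.
Things that resemble listed ones, but are neither listed nor needed, are in the scene too. Leave any green or pink look-alike of the part that bears blank_a_mid alone. What is shaped like the part that bears blank_b_mid but blue is not meant.

How it is judged:
By the outcome, as a careful person would: the job done as asked, in the order asked, and still so for the second after the job is handed in, with the robot touching nothing.
It also fails if it takes over 69 s, if anything falls off the work surface, if the arm or the gripper's body presses on something with over 40 N, if the wrist force passes 120 N, or if a joint passes its speed limit or range.

## Working session

There is one attempt and no reset: what is moved stays moved. The work goes in short steps, Python scripts to look and compute and a tool call to move; the robot and the scene stay as the last step left them, time stands still between calls to the robot, and variables do not carry over. Pictures are saved under pics/ and viewed, and the job is handed in when it is done.

Besides the shell and the picture viewer there is one more tool, called after "Call:" as name(argument=value, ...), one argument or row to a line, values as JSON. arm_command: Moves the arm, as the interface text tells. Its arguments: {"type":"object","properties":{"moves":{"type":"array"}},"required":["moves"]}

```bash
ls; mkdir -p pics; python3 - <<'E'
from plant import bot
import cv2
o=bot.get_obs()
for k,v in o.items(): print(k,v)
print(bot.grip_point_offset)
for n in ["top","side","wrist"]:
    c=bot.capture(n)
    cv2.imwrite(f"pics/{n}0.png",c["frame"])
    print(n,{k:v for k,v in c.items() if k!="frame"})
E
```

```text
pics
time 0.0
joint_positions [-1.45803730e+00  3.42692284e-01  1.52502617e+00 -2.64359691e-05
  1.27540593e+00 -1.46020338e-01]
dq [-0.00221319  0.00173307 -0.00091463  0.00080312  0.00105923  0.00073806]
tau [-1.96921355e-03 -4.31250679e+01 -2.44222748e+01  7.15678465e-02
  5.58438292e-02 -1.33903059e-04]
tool_pos [ 134.33913496 -507.37142069  404.05736344]
tcp_rot [-1.70031448  1.56926439  1.70006525]
contact_force [ 0.73261146  0.26523539 -0.41863672]
moment [ 0.00732814  0.03719949 -0.01398947]
grip_width 91.85728391964788
159.20000000000002
top {'K': array([[476.58814622,   0.        , 285.62830316],
       [  0.        , 476.58814622, 212.71112282],
       [  0.        ,   0.        ,   1.        ]]), 'origin': array([ 351.47776821,  -31.06212159, 1218.46142004]), 'orientation': array([-2.92033025, -0.005355  , -1.4844428 ])}
side {'K': array([[387.98679395,   0.        , 272.32249769],
       [  0.        , 387.98679395, 214.66514325],
       [  0.        ,   0.        ,   1.        ]]), 'origin': array([152.8859352 , 499.89786493, 836.97663265]), 'orientation': array([-2.38044338, -0.01725453, -2.42764061])}
wrist {'K': array([[325.1922621 ,   0.        , 281.61836056],
       [  0.        , 325.1922621 , 208.99757902],
       [  0.        ,   0.        ,   1.        ]]), 'T_tool_cam': array([[ 9.10006197e-04, -2.77347340e-01,  9.60769288e-01,
         1.96177046e+01],
       [ 9.99999541e-01,  5.39317556e-04, -7.91477724e-04,
         9.79547491e-01],
       [-2.98645503e-04,  9.60769568e-01,  2.77347704e-01,
        -7.53513228e+01],
       [ 0.00000000e+00,  0.00000000e+00,  0.00000000e+00,
         1.00000000e+00]])}
```

View pics/top0.png

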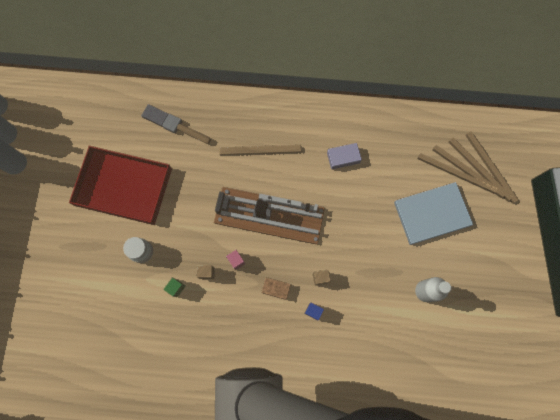

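View pics/side0.png

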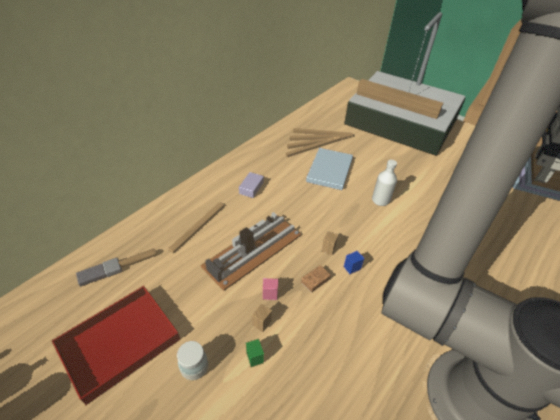

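View pics/wrist0.png

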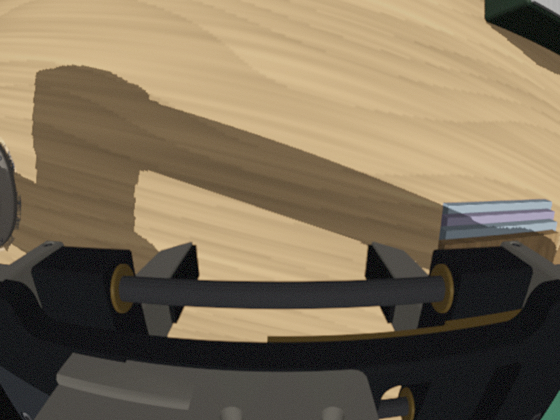

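```bash
cat > h.py <<'E'
import numpy as np, cv2
from scipy.spatial.transform import Rotation as Ro
from plant import bot
def RM(o): return Ro.from_euler('xyz',o).as_matrix()
def ray(c,u,v):
    K=c["K"]; return RM(c["orientation"])@np.array([(u-K[0,2])/K[0,0],(v-K[1,2])/K[1,1],1.])
def onz(c,u,v,z):
    d=ray(c,u,v); o=np.array(c["origin"]); return o+d*(z-o[2])/d[2]
def proj(c,P):
    P=np.atleast_2d(P); q=(P-c["origin"])@RM(c["orientation"]); K=c["K"]
    return np.c_[q[:,0]/q[:,2]*K[0,0]+K[0,2], q[:,1]/q[:,2]*K[1,1]+K[1,2]]
def crop(f,x0,y0,w,h,s,name):
    cv2.imwrite(f"pics/{name}.png",cv2.resize(f[y0:y0+h,x0:x0+w],None,fx=s,fy=s,interpolation=cv2.INTER_CUBIC))
def wproj(c,P,obs):
    # wrist fisheye projection of world pts
    R=RM(obs["tcp_rot"]); t=(np.atleast_2d(P)-obs["tool_pos"])@R
    T=c["T_tool_cam"]; q=(t-T[:3,3])@T[:3,:3]
    r=np.hypot(q[:,0],q[:,1]); th=np.arctan2(r,q[:,2]); K=c["K"]
    return np.c_[K[0,2]+K[0,0]*th*q[:,0]/r,K[1,2]+K[1,1]*th*q[:,1]/r]
def wonz(c,u,v,z,obs):
    K=c["K"]; a=np.array([u-K[0,2],v-K[1,2]])/K[0,0]; th=np.hypot(*a)
    d=np.r_[np.sin(th)*a/th,np.cos(th)]
    T=c["T_tool_cam"]; R=RM(obs["tcp_rot"])
    o=R@T[:3,3]+obs["tool_pos"]; d=R@T[:3,:3]@d
    return o+d*(z-o[2])/d[2]
E
python3 - <<'E'
import cv2
from h import *
t=cv2.imread("pics/top0.png"); s=cv2.imread("pics/side0.png")
crop(t,205,180,130,70,6,"t_track"); crop(t,160,235,180,90,4.4,"t_blk")
crop(s,195,205,115,85,6.5,"s_track"); crop(s,235,220,140,150,4,"s_blk")
E
```

```text
(no output)
```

View pics/t_track.png

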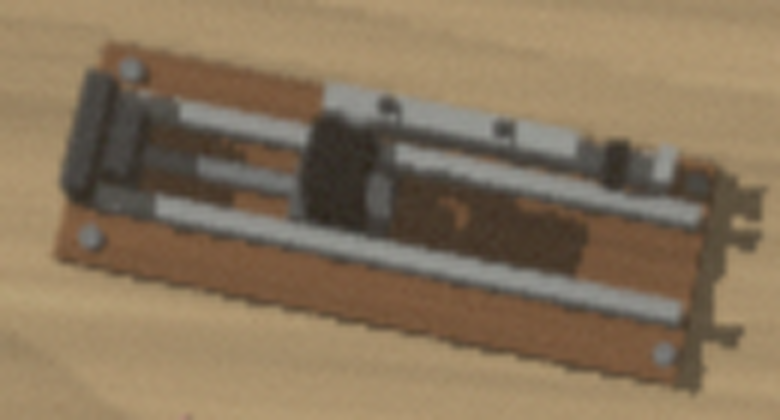

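View pics/t_blk.png

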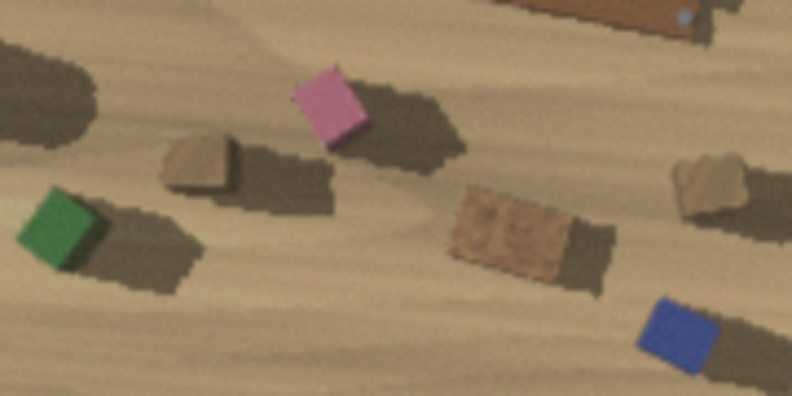

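View pics/s_track.png

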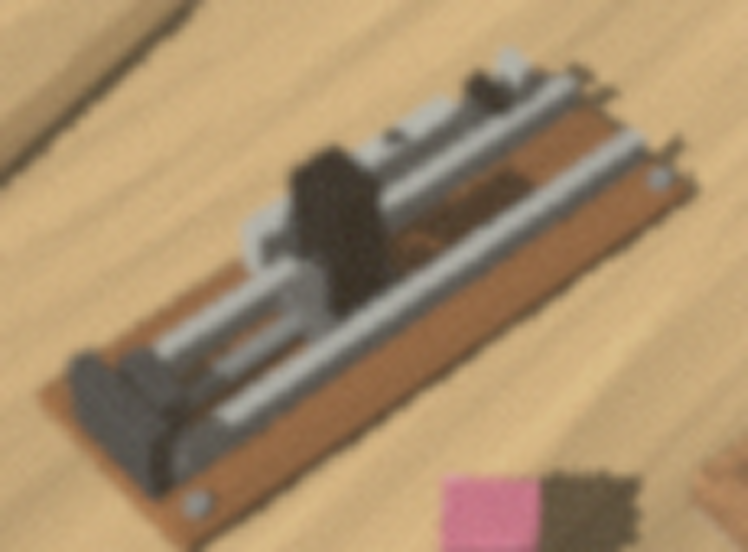

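View pics/s_blk.png

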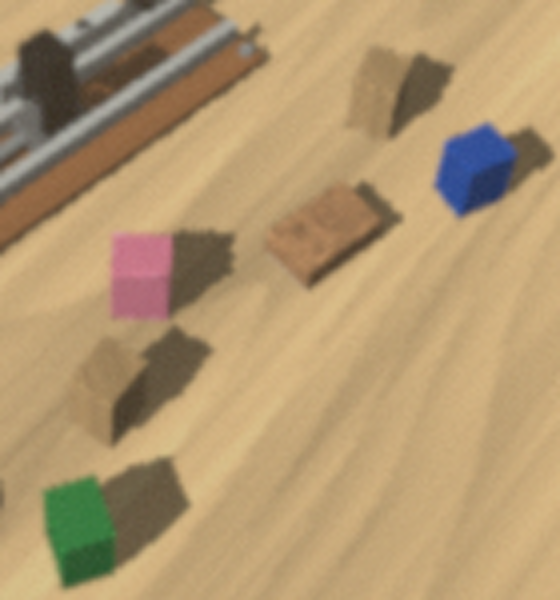

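```bash
cat > cams.py <<'E'
from h import *
top={'K': np.array([[476.58814622,0,285.62830316],[0,476.58814622,212.71112282],[0,0,1]]),'origin':np.array([351.47776821,-31.06212159,1218.46142004]),'orientation':np.array([-2.92033025,-0.005355,-1.4844428])}
side={'K': np.array([[387.98679395,0,272.32249769],[0,387.98679395,214.66514325],[0,0,1]]),'origin':np.array([152.8859352,499.89786493,836.97663265]),'orientation':np.array([-2.38044338,-0.01725453,-2.42764061])}
E
python3 - <<'E'
from cams import *
from scipy.optimize import least_squares
T=lambda u,v:(205+u/6,180+v/6); S=lambda u,v:(195+u/6.5,205+v/6.5)
B=lambda u,v:(160+u/4.4,235+v/4.4)
ob=[ # track pt, cam, pix
((26,105,50),top,T(122,88)),
((-26,-150,26),top,T(680,322)),((-17,-150,26),top,T(688,302)),((26,-150,26),top,T(706,205)),((17,-150,26),top,T(698,226)),
((-26,-150,26),side,S(650,140)),((26,-150,26),side,S(572,78)),
((-15,14,94),top,T(302,196)),((15,14,94),top,T(320,115)),((15,-12,94),top,T(378,125)),
((15,14,94),side,S(296,170)),((15,-12,94),side,S(335,148)),((-15,-12,94),side,S(382,178)),((-15,14,94),side,S(345,200)),
]
def tw(p,P):
    c,s=np.cos(p[2]),np.sin(p[2]); P=np.array(P,float)
    return np.array([p[0]+c*P[0]-s*P[1],p[1]+s*P[0]+c*P[1],P[2]])
def f(p): return np.ravel([proj(c,tw(p,P))[0]-px for P,c,px in ob])
p=onz(top,*T(370,210),26); print(p)
r=least_squares(f,[p[0],p[1],-.1],loss='soft_l1'); print(r.x); print(np.round(f(r.x).reshape(-1,2),1))
print("center/handle top edge", tw(r.x,(0,1,80)),tw(r.x,(0,105,30)))
# blanks: top-face corners at z=50
for n,cs in dict(L=[(170,133),(232,133),(228,190),(164,186)],R=[(674,158),(742,152),(748,190),(683,220)]).items():
    P=np.array([onz(top,*B(*c),50) for c in cs])[:,:2]; print(n,P.round(0),P.mean(0).round(1))
for n,q in dict(Lbtm=(110,440),Rbtm=(388,138)).items(): print(n,onz(side,235+q[0]/4,220+q[1]/4,0).round(1))
E
```

```text
[609.03780124  33.5739757   26.        ]
[ 6.13854566e+02  4.29930448e+01 -1.08967852e-01]
[[-1.  -1.6]
 [ 0.6  0.2]
 [-0.1  0.2]
 [-0.1  0.1]
 [ 0.6  0. ]
 [ 0.2 -0.6]
 [-0.6 -1.1]
 [-0.2 -1.1]
 [-0.7  0.6]
 [ 0.1  0.9]
 [-0.7  0. ]
 [ 1.1 -1.7]
 [ 1.6  0.3]
 [-0.6  2.1]]
center/handle top edge [613.96331788  43.98711371  80.        ] [625.27356044 147.37027681  30.        ]
L [[464. 186.]
 [467. 152.]
 [435. 150.]
 [434. 186.]] [450.1 168.6]
R [[ 474.  -94.]
 [ 481. -132.]
 [ 460. -137.]
 [ 441. -102.]] [ 464.1 -116.1]
Lbtm [439.  182.4   0. ]
Rbtm [ 444.9 -107.5    0. ]
```

```bash
python3 - <<'E'
from cams import *
o=bot.get_obs();R=RM(o["tcp_rot"]);print(R.round(3))
E
```

```text
[[-0.     0.256 -0.967]
 [ 0.001 -0.967 -0.256]
 [-1.    -0.001 -0.   ]]
```

```bash
cat >> h.py <<'E'
def go(*tg):
    """tool-frame cm shift + deg turn from now to each (x,y,z_tip?,phi) ; z is TCP z"""
    o=bot.get_obs(); R=RM(o["tcp_rot"]); phi=np.arctan2(R[1,1],R[0,1])
    print("t",round(o["time"],2),"pos",o["tool_pos"].round(1),"phi",phi.round(4),"F",o["contact_force"].round(2),"w",round(o["grip_width"],1))
    for x,y,z,p in tg:
        d=R.T@(np.array([x,y,z])-o["tool_pos"])/10
        print((d).round(3), round(-np.degrees((p-phi+np.pi)%(2*np.pi)-np.pi),2))
E
python3 - <<'E'
from h import *
go((450,-300,404,-.109),(545,-120,380,-.109))
E
```

```text
t 0.15 pos [ 134.4 -507.4  404.2] phi -1.3121 F [ 0.5   1.04 -0.2 ] w 91.8
[  0.042 -11.975 -35.819] -68.93
[  2.462 -26.942 -49.608] -68.93
```

Call:
arm_command(
  moves=[
    [0,-12,-35.8,-69,1],
    [0,-12,-35.8,-69,1],
    [0,-12,-35.8,-69,1],
    [0,-12,-35.8,-69,1],
    [0,-12,-35.8,-69,1],
    [0,-12,-35.8,-69,1],
    [0,-12,-35.8,-69,1],
    [2.5,-26.9,-49.6,-69,1],
    [2.5,-26.9,-49.6,-69,1],
    [2.5,-26.9,-49.6,-69,1],
  ],
)

```text
time: 1.15
tool_pos: [505.0, -185.7, 387.7]
tcp_rot: [-2.611, 1.569, 1.994]
contact_force: [0.5, -0.7, -0.4]
grip_width: 91.9
```

```bash
python3 - <<'E'
from h import *
go((545,-120,380,-.109))
E
```

```text
t 1.15 pos [ 505.  -185.7  387.7] phi -0.1074 F [ 0.54 -0.69 -0.43] w 91.9
[ 0.771  3.275 -6.962] 0.09
```

Call:
arm_command(
  moves=[
    [0.8,3.3,-7,0,1],
    [0.8,3.3,-7,0,1],
    [0.8,3.3,-7,0,1],
    [0.8,3.3,-7,0,1],
  ],
)

```text
time: 1.55
tool_pos: [545.3, -119.2, 379.3]
tcp_rot: [-2.109, 1.569, 2.498]
contact_force: [-0.4, 0.4, 0.4]
grip_width: 92.0
```

```bash
python3 - <<'E'
from h import *
import pickle
o=bot.get_obs(); c=bot.capture("wrist"); pickle.dump((o,c),open("w1.pkl","wb")); cv2.imwrite("pics/w1.png",c["frame"])
go((560,20,380,-.109))
E
```

```text
t 1.6 pos [ 545.1 -120.1  379.6] phi -0.1073 F [-0.5   0.08 -0.13] w 91.9
[-3.0000e-02 -1.4000e-02 -1.4085e+01] 0.1
```

View pics/w1.png

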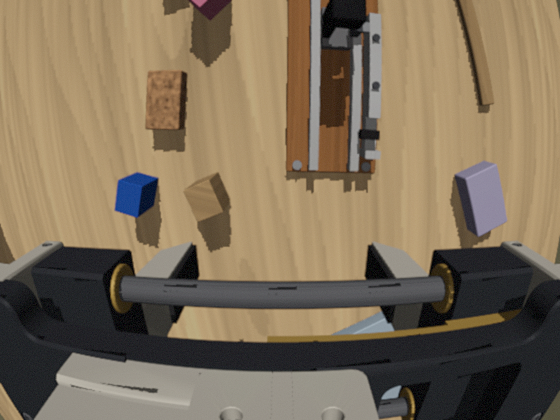

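Call:
arm_command(
  moves=[
    [0,0,-14,0,1],
    [0,0,-14,0,1],
    [0,0,-14,0,1],
    [0,0,-14,0,1],
    [0,0,-14,0,1],
  ],
)

```text
time: 2.1
tool_pos: [559.8, 18.5, 379.8]
tcp_rot: [-1.807, 1.57, 2.798]
contact_force: [0.3, -0.2, 0.1]
grip_width: 91.7
```

```bash
python3 - <<'E'
from h import *
import pickle
o=bot.get_obs(); c=bot.capture("wrist"); pickle.dump((o,c),open("w2.pkl","wb")); cv2.imwrite("pics/w2.png",c["frame"])
f=c["frame"]; crop(f,100,0,300,240,2.6,"w2c")
f=cv2.imread("pics/w1.png"); crop(f,100,60,200,180,4,"w1blk"); crop(f,270,0,130,190,3.1,"w1trk")
E
```

```text
(no output)
```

View pics/w2.png

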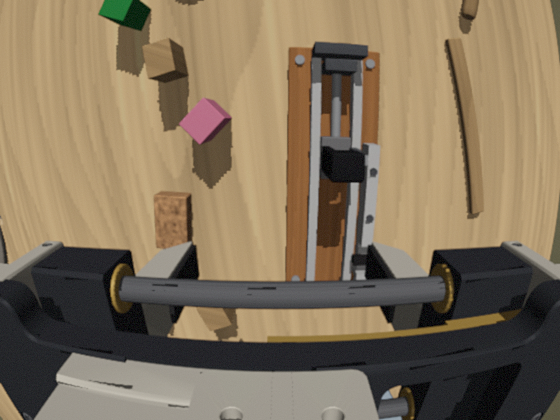

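View pics/w2c.png

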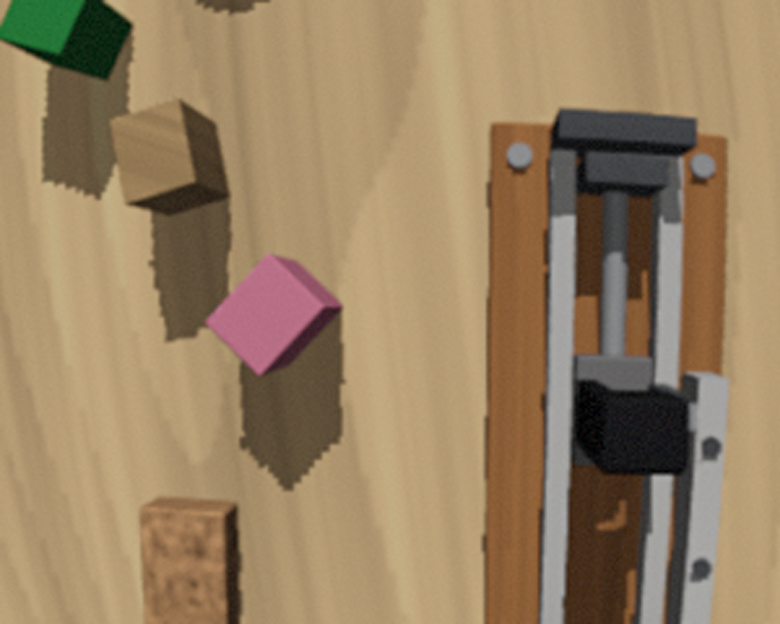

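View pics/w1blk.png

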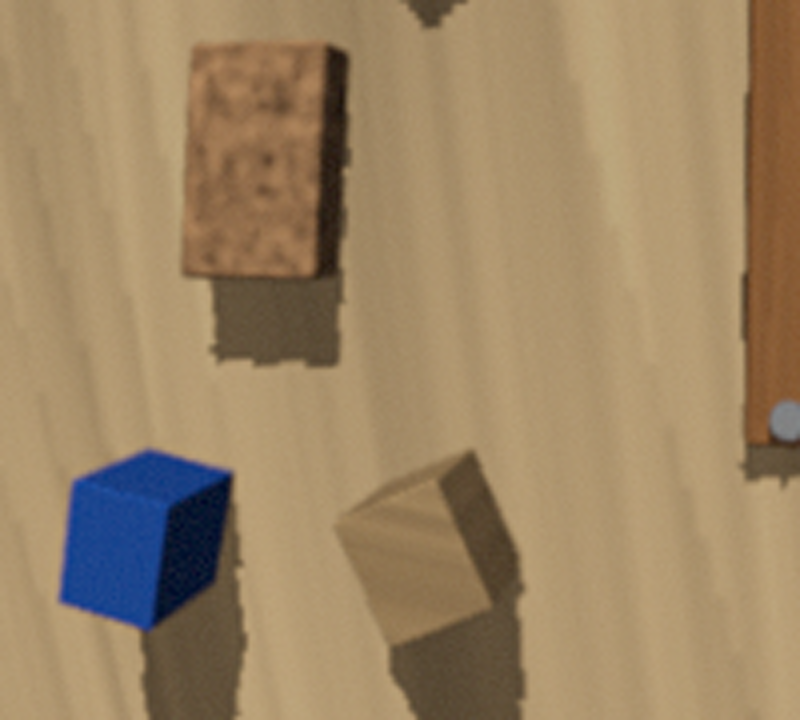

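View pics/w1trk.png

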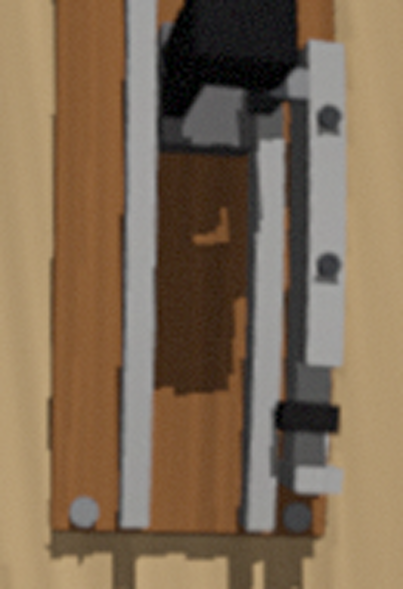

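```bash
cat > fit.py <<'E'
from cams import *
import pickle
from scipy.optimize import least_squares
o1,c1=pickle.load(open("w1.pkl","rb")); o2,c2=pickle.load(open("w2.pkl","rb"))
def tw(p,P):
    c,s=np.cos(p[2]),np.sin(p[2]); P=np.array(P,float)
    return np.array([p[0]+c*P[0]-s*P[1],p[1]+s*P[0]+c*P[1],P[2]])
if __name__=="__main__":
    A=lambda u,v:(270+u/3.1,v/3.1); B=lambda u,v:(100+u/2.6,v/2.6)
    ob=[((-26,-150,26),1,A(121,528)),((-17,-150,26),1,A(149,528)),((17,-150,26),1,A(245,531)),((26,-150,26),1,A(273,530)),
    ((-50,-150,10),1,A(53,533)),((50,-150,10),1,A(325,537)),
    ((-15,-12,94),2,B(610,472)),((15,-12,94),2,B(685,472)),((15,14,94),2,B(688,394)),((-15,14,94),2,B(606,390)),
    ((-26,105,50),2,B(555,150)),((26,105,50),2,B(694,154))]
    f=lambda p:np.ravel([(wproj(c1,tw(p,P),o1) if k==1 else wproj(c2,tw(p,P),o2))[0]-px for P,k,px in ob])
    r=least_squares(f,[614,43,-.109],loss='soft_l1');print(r.x);print(f(r.x).reshape(-1,2).round(1))
E
python3 fit.py
```

```text
[ 6.18736868e+02  4.43843480e+01 -1.12375174e-01]
[[ 0.2 -0.2]
 [-0.2 -0.1]
 [ 0.8 -0.4]
 [-0.   0.1]
 [-1.1 -4.4]
 [ 0.7 -3.9]
 [-5.1  1.7]
 [ 0.6  2.3]
 [ 1.1  2. ]
 [-2.5  2.5]
 [ 0.1 -4.4]
 [ 0.4 -2.7]]
```

```bash
cat > ov.py <<'E'
from fit import *
def boxes(d=0.0):
    def bx(x0,x1,y0,y1,z0,z1):
        V=[(x,y,z) for x in(x0,x1) for y in (y0,y1) for z in (z0,z1)]
        return [(V[i],V[j]) for i in range(8) for j in range(i) if sum(a!=b for a,b in zip(V[i],V[j]))==1]
    E=[]
    E+=bx(-15,15,-12-d,14-d,66,94)
    E+=bx(-26,-17,-150,105,10,26)+bx(17,26,-150,105,10,26)+bx(-26,26,105,106,10,50)+bx(-15.5,15.5,100-d,101-d,12,48)
    return E
def draw(f,pf,p,d,x0,y0,w,h,s,name):
    g=cv2.resize(f[y0:y0+h,x0:x0+w],None,fx=s,fy=s,interpolation=cv2.INTER_CUBIC)
    for a,b in boxes(d):
        pts=np.array([pf(tw(p,np.array(a)+(np.array(b)-a)*t)) for t in np.linspace(0,1,12)]).reshape(-1,2)
        pts=((pts+.5-[x0,y0])*s)
        cv2.polylines(g,[pts.round().astype(int)],False,(0,255,255),1)
    cv2.imwrite(f"pics/{name}.png",g)
E
python3 - <<'E'
from ov import *
p=[618.7,44.4,-.1124]
draw(c2["frame"],lambda P:wproj(c2,P,o2),p,0,270,30,130,230,2.6,"ov_w2")
draw(cv2.imread("pics/top0.png"),lambda P:proj(top,P),p,0,205,180,130,70,6,"ov_t")
E
```

```text
(no output)
```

View pics/ov_w2.png

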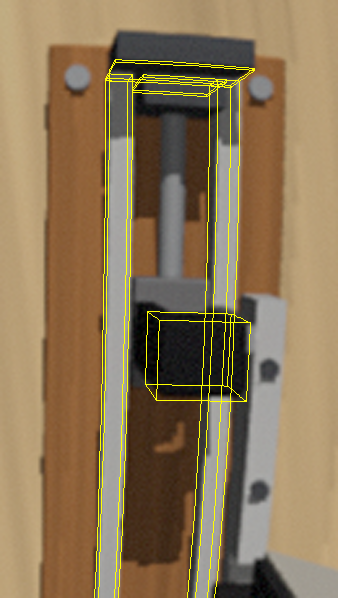

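View pics/ov_t.png

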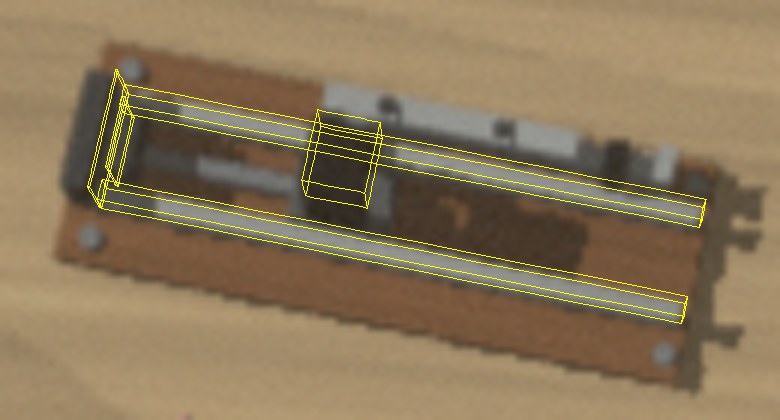

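```bash
python3 - <<'E'
from ov import *
g=lambda f:(255*(f/255.)**0.4).astype(np.uint8)
p=[618.7,44.4,-.1124]
crop(g(c2["frame"]),310,130,70,70,8,"g_w2")
draw(g(c2["frame"]),lambda P:wproj(c2,P,o2),p,0,310,130,70,70,8,"g_w2o")
crop(g(cv2.imread("pics/top0.png")),245,185,40,40,14,"g_t")
E
```

```text
(no output)
```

View pics/g_w2.png

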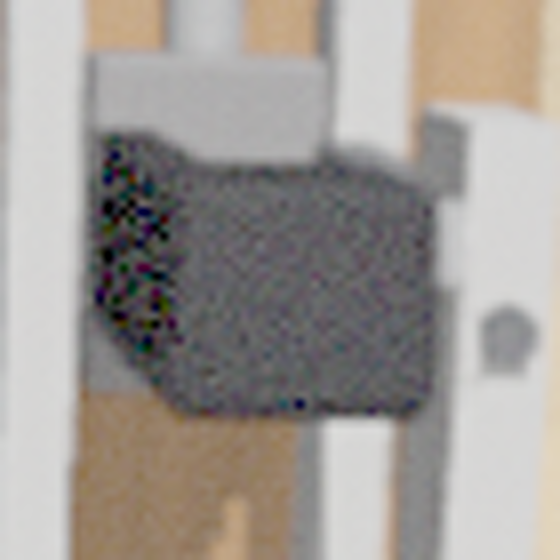

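View pics/g_w2o.png

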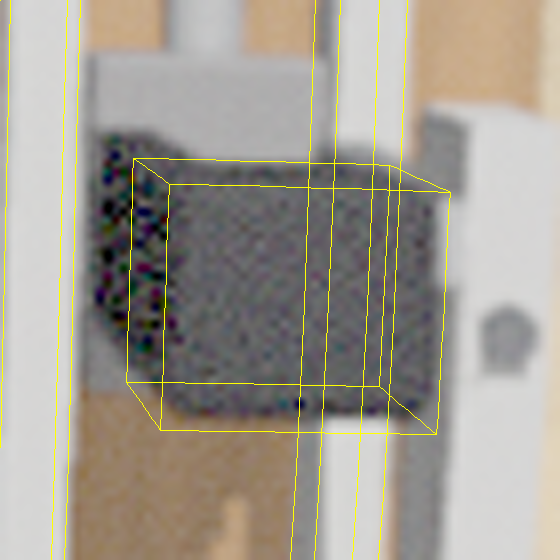

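View pics/g_t.png

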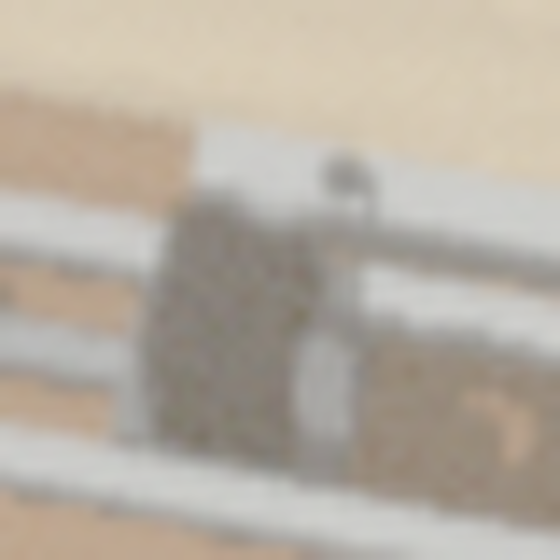

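```bash
python3 - <<'E'
from fit import *
p=[618.7,45.5,-.1124]
h=tw(p,(0,1,80)); print(h)
go((h[0],h[1],320,p[2]))
E
```

```text
[618.81216348  46.49368977  80.        ]
t 2.15 pos [559.9  17.8 379.8] phi -0.1084 F [-0.25 -0.35 -0.94] w 91.5
[ 5.974  5.556 -3.492] 0.23
```

Call:
arm_command(
  moves=[
    [6,5.6,-3.5,0.2,1],
    [6,5.6,-3.5,0.2,1],
    [6,5.6,-3.5,0.2,1],
    [6,5.6,-3.5,0.2,1],
    [6,5.6,-3.5,0.2,1],
  ],
)

```text
time: 2.65
tool_pos: [619.0, 45.0, 320.9]
tcp_rot: [2.202, 1.571, 0.517]
contact_force: [-0.7, -0.4, 1.9]
grip_width: 91.8
```

```bash
python3 - <<'E'
from ov import *
o=bot.get_obs(); c=bot.capture("wrist"); pickle.dump((o,c),open("w3.pkl","wb"))
g=lambda f:(255*(f/255.)**0.5).astype(np.uint8)
cv2.imwrite("pics/w3.png",cv2.resize(g(c["frame"]),None,fx=1.4,fy=1.4))
draw(g(c["frame"]),lambda P:wproj(c,P,o),[618.7,45.5,-.1124],0,170,0,230,300,2,"w3o")
go((619,46,320,-.1124))
E
```

```text
t 2.7 pos [619.   45.2 321.3] phi -0.1135 F [ 0.92 -0.02  0.83] w 92.0
[ 0.134 -0.006 -0.08 ] -0.06
```

View pics/w3.png

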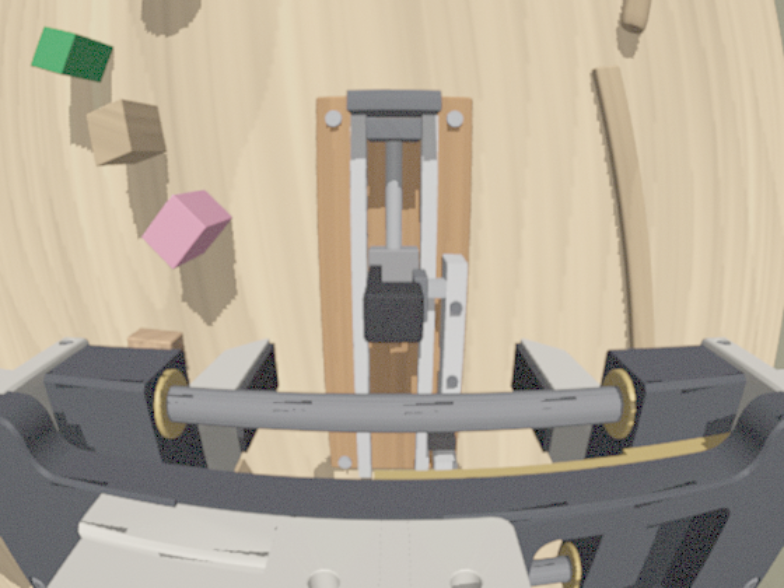

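View pics/w3o.png

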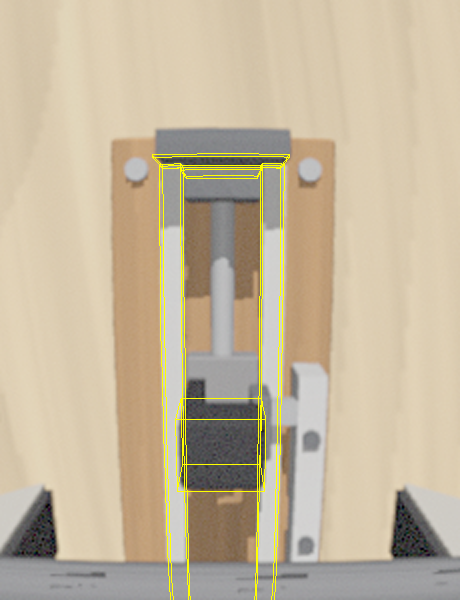

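```bash
python3 - <<'E'
from fit import *
p=[619,46,-.1124]
h=tw(p,(0,1,80)); print(h)
go((h[0],h[1],249,p[2]))
for n,q in dict(buf=(308,417),bufedge=(308,402),plateend=(310,365),pend2=(318,480)).items():
    P=wonz(c1,270+q[0]/3.1,q[1]/3.1,38,o1); c,s=np.cos(p[2]),np.sin(p[2]); d=P[:2]-p[:2]; print(n,(c*d[0]+s*d[1]).round(1),(-s*d[0]+c*d[1]).round(1))
for u,v in [(335,525),(437,474),(492,605),(390,645)]: print(wonz(c1,100+u/4,60+v/4,50,o1).round(1))
E
```

```text
[619.11216348  46.99368977  80.        ]
t 2.7 pos [619.   45.2 321.3] phi -0.1135 F [ 0.92 -0.02  0.83] w 92.0
[ 7.234 -0.012 -0.179] -0.06
buf 33.1 -111.9
bufedge 32.9 -107.0
plateend 33.2 -94.9
pend2 37.5 -132.5
[ 447.8 -105.    50. ]
[476.4 -95.3  50. ]
[ 485.1 -130.    50. ]
[ 456.7 -137.8   50. ]
```

Call:
arm_command(
  moves=[
    [4,0,-0.2,0,1],
    [7.2,0,-0.2,0,1],
    [7.2,0,-0.2,0,1],
    [7.2,0,-0.2,0,0.6],
    [7.2,0,-0.2,0,0.5],
  ],
)

```text
time: 3.2
tool_pos: [619.9, 46.9, 252.1]
tcp_rot: [1.652, 1.566, -0.033]
contact_force: [0.9, 0.0, 0.2]
grip_width: 80.3
```

```bash
python3 - <<'E'
from ov import *
o=bot.get_obs(); c=bot.capture("wrist")
g=lambda f:(255*(f/255.)**0.5).astype(np.uint8)
cv2.imwrite("pics/w4.png",cv2.resize(g(c["frame"])[150:400,150:420],None,fx=2.8,fy=2.2))
go((619,47,249,-.1124))
E
```

```text
t 3.25 pos [619.9  47.  252. ] phi -0.1137 F [ 0.2   0.69 -0.36] w 76.4
[ 0.296 -0.09   0.009] -0.08
```

View pics/w4.png

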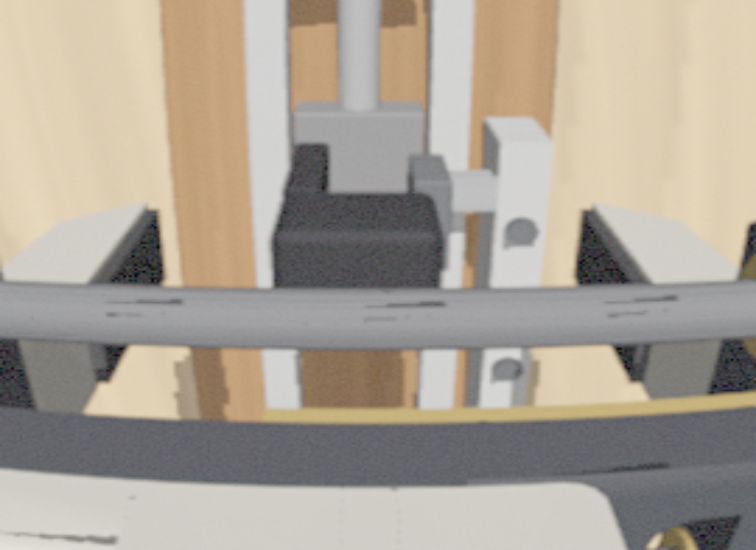

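Call:
arm_command(
  moves=[
    [0.2,-0.1,0,0,0.5],
    [0.2,-0.1,0,0,0.42],
    [0.2,-0.1,0,0,0.4],
    [0.2,-0.1,0,0,0.38],
    [0.2,-0.1,0,0,0.2],
    [0.2,-0.1,0,0,0.2],
    [0.2,-0.1,0,0,0.2],
    [0.2,-0.1,0,0,0.2],
  ],
)

```text
time: 4.05
tool_pos: [618.2, 47.2, 249.8]
tcp_rot: [1.72, 1.569, 0.035]
contact_force: [-4.8, 0.7, 4.1]
grip_width: 30.1
```

Call:
arm_command(
  moves=[
    [0,0,0.2,0,0.2],
    [0,0,0.5,0,0.2],
    [0,0,0.9,0,0.2],
    [0,0,1.3,0,0.2],
    [0,0,1.7,0,0.2],
    [0,0,2.1,0,0.2],
    [0,0,2.5,0,0.2],
    [0,0,2.9,0,0.2],
    [0,0,3.3,0,0.2],
    [0,0,3.6,0,0.2],
  ],
)

```text
time: 5.05
tool_pos: [614.1, 12.3, 249.8]
tcp_rot: [2.384, 1.568, 0.7]
contact_force: [-1.6, 6.9, 1.4]
grip_width: 29.8
```

```bash
python3 - <<'E'
from fit import *
p=[618.6,46,-.1124]
h=tw(p,(0,1-75,80))
go((h[0],h[1],250,p[2]))
E
```

```text
t 5.05 pos [614.1  12.3 249.8] phi -0.1137 F [-1.61  6.91  1.39] w 29.8
[-0.025  0.076  3.996] -0.07
```

Call:
arm_command(
  moves=[
    [0,0,0.4,0,0.2],
    [0,0,0.8,0,0.2],
    [0,0,1.2,0,0.2],
    [0,0,1.6,0,0.2],
    [0,0,2.0,0,0.2],
    [0,0,2.4,0,0.2],
    [0,0,2.8,0,0.2],
    [0,0,3.2,0,0.2],
    [0,0,3.6,0,0.2],
    [0,0,3.9,0,0.2],
  ],
)

```text
time: 6.05
tool_pos: [609.7, -25.4, 249.8]
tcp_rot: [2.716, 1.566, 1.032]
contact_force: [-1.0, 7.5, 2.4]
grip_width: 29.6
```

```bash
cat > st.py <<'E'
from fit import *
o=bot.get_obs(); p=[618.6,46,-.1124]
c,s=np.cos(p[2]),np.sin(p[2]); d=o["tool_pos"][:2]-p[:2]; F=o["contact_force"]; R=RM(o["tcp_rot"])
print("t %.2f track xy %.2f %.2f z %.1f phi %.4f | F track x %.2f y %.2f z %.2f w %.1f"%(o["time"],c*d[0]+s*d[1],-s*d[0]+c*d[1],o["tool_pos"][2],np.arctan2(R[1,1],R[0,1]),c*F[0]+s*F[1],-s*F[0]+c*F[1],F[2],o["grip_width"]))
E
python3 st.py
```

```text
t 6.05 track xy -0.87 -72.00 z 249.8 phi -0.1136 | F track x -1.84 y 7.32 z 2.36 w 29.6
```

Call:
arm_command(
  moves=[
    [0,0,0.2,0,0.2],
    [0,0,0.4,0,0.2],
    [0,0,0.6,0,0.2],
    [0,0,0.8,0,0.2],
    [0,0,0.8,0,0.2],
  ],
)

```text
time: 6.55
tool_pos: [608.8, -32.4, 249.8]
tcp_rot: [2.821, 1.564, 1.137]
contact_force: [-0.8, 7.2, 1.3]
grip_width: 29.4
```

```bash
python3 st.py
```

```text
t 6.55 track xy -0.91 -78.99 z 249.8 phi -0.1135 | F track x -1.65 y 7.04 z 1.31 w 29.4
```

Call:
arm_command(
  moves=[
    [0,0,0.1,0,0.2],
    [0,0,0.2,0,0.2],
    [0,0,0.25,0,0.2],
  ],
)

```text
time: 6.85
tool_pos: [608.7, -33.7, 249.8]
tcp_rot: [2.887, 1.562, 1.202]
contact_force: [-1.0, 9.3, 2.3]
grip_width: 29.8
```

Call:
arm_command(
  moves=[
    [0,0,0.1,0,0.2],
    [0,0,0.2,0,0.2],
    [0,0,0.25,0,0.2],
  ],
)

```text
time: 7.15
tool_pos: [608.5, -34.9, 249.8]
tcp_rot: [2.931, 1.559, 1.247]
contact_force: [-0.3, 9.2, 2.3]
grip_width: 29.9
```

Call:
arm_command(
  moves=[
    [0,0,0.1,0,0.2],
    [0,0,0.2,0,0.2],
    [0,0,0.2,0,0.2],
    [0,0,0.2,0,0.2],
  ],
)

```text
time: 7.55
tool_pos: [608.4, -35.8, 249.8]
tcp_rot: [2.947, 1.557, 1.263]
contact_force: [-0.4, 7.8, 2.3]
grip_width: 30.0
```

```bash
python3 st.py
```

```text
t 7.55 track xy -0.99 -82.40 z 249.8 phi -0.1131 | F track x -1.28 y 7.69 z 2.27 w 30.0
```

```bash
cat >> st.py <<'E'
g=o["tool_pos"]+R[:,0]*165; d=g[:2]-p[:2]
print("grasp track xy %.2f %.2f  tool x axis %s draw~%.2f"%(c*d[0]+s*d[1],-s*d[0]+c*d[1],R[:,0].round(4),1.15-(-s*d[0]+c*d[1])))
E
python3 st.py
```

```text
t 7.55 track xy -0.99 -82.40 z 249.8 phi -0.1131 | F track x -1.28 y 7.69 z 2.27 w 30.0
grasp track xy -0.56 -80.21  tool x axis [ 0.0041  0.0129 -0.9999] draw~81.36
```

Call:
arm_command(
  moves=[
    [0,0,0.1,0,0.2],
    [0,0,0.2,0,0.2],
    [0,0,0.3,0,0.2],
    [0,0,0.3,0,0.2],
    [0,0,0.3,0,0.2],
  ],
)

```text
time: 8.05
tool_pos: [608.1, -37.6, 249.8]
tcp_rot: [2.966, 1.555, 1.283]
contact_force: [-0.8, 7.7, 1.7]
grip_width: 30.0
```

```bash
python3 st.py
```

```text
t 8.05 track xy -1.03 -84.20 z 249.8 phi -0.1128 | F track x -1.62 y 7.60 z 1.72 w 30.0
grasp track xy -0.58 -81.67  tool x axis [ 0.0044  0.0149 -0.9999] draw~82.82
```

Call:
arm_command(
  moves=[
    [0,0,0.1,0,0.2],
    [0,0,0.2,0,0.2],
    [0,0,0.3,0,0.2],
    [0,0,0.3,0,0.2],
  ],
)

```text
time: 8.45
tool_pos: [607.9, -39.4, 249.8]
tcp_rot: [2.983, 1.553, 1.299]
contact_force: [-0.5, 7.9, 1.7]
grip_width: 29.9
```

Call:
arm_command(
  moves=[
    [0,0,0.1,0,0.2],
    [0,0,0.2,0,0.2],
    [0,0,0.3,0,0.2],
    [0,0,0.3,0,0.2],
  ],
)

```text
time: 8.85
tool_pos: [607.7, -41.1, 249.7]
tcp_rot: [2.996, 1.551, 1.313]
contact_force: [-0.7, 8.2, 1.6]
grip_width: 30.0
```

```bash
python3 st.py
```

```text
t 8.85 track xy -1.11 -87.81 z 249.7 phi -0.1126 | F track x -1.65 y 8.08 z 1.55 w 30.0
grasp track xy -0.63 -84.54  tool x axis [ 0.0051  0.0194 -0.9998] draw~85.69
```

Call:
arm_command(
  moves=[
    [0,0,0.1,0,0.2],
    [0,0,0.2,0,0.2],
    [0,0,0.3,0,0.2],
    [0,0,0.4,0,0.2],
    [0,0,0.4,0,0.2],
  ],
)

```text
time: 9.35
tool_pos: [607.3, -43.9, 249.7]
tcp_rot: [3.003, 1.549, 1.32]
contact_force: [-0.6, 8.7, 3.9]
grip_width: 29.8
```

Call:
arm_command(
  moves=[
    [0,0,0.1,0,0.2],
    [0,0,0.2,0,0.2],
    [0,0,0.3,0,0.2],
    [0,0,0.3,0,0.2],
  ],
)

```text
time: 9.75
tool_pos: [607.1, -45.7, 249.7]
tcp_rot: [3.01, 1.546, 1.326]
contact_force: [-0.9, 8.8, 1.9]
grip_width: 30.1
```

```bash
python3 st.py
```

```text
t 9.75 track xy -1.13 -92.39 z 249.7 phi -0.1125 | F track x -1.93 y 8.64 z 1.86 w 30.1
grasp track xy -0.60 -88.35  tool x axis [ 0.006   0.0239 -0.9997] draw~89.50
```

Call:
arm_command(
  moves=[
    [0,0,0.1,0,0.2],
    [0,0,0.2,0,0.2],
    [0,0,0.3,0,0.2],
    [0,0,0.3,0,0.2],
  ],
)

```text
time: 10.15
tool_pos: [606.9, -47.4, 249.7]
tcp_rot: [3.018, 1.544, 1.334]
contact_force: [-0.8, 7.4, 1.9]
grip_width: 29.8
```

Call:
arm_command(
  moves=[
    [0,0,0.1,0,0.2],
    [0,0,0.2,0,0.2],
    [0,0,0.3,0,0.2],
    [0,0,0.3,0,0.2],
  ],
)

```text
time: 10.55
tool_pos: [606.6, -49.1, 249.7]
tcp_rot: [3.025, 1.542, 1.342]
contact_force: [-0.6, 8.3, 1.5]
grip_width: 29.6
```

```bash
python3 st.py
```

```text
t 10.55 track xy -1.21 -95.88 z 249.7 phi -0.1122 | F track x -1.54 y 8.16 z 1.51 w 29.6
grasp track xy -0.65 -91.09  tool x axis [ 0.0066  0.0285 -0.9996] draw~92.24
```

```bash
python3 - <<'E'
from ov import *
g=lambda f:(255*(f/255.)**0.5).astype(np.uint8)
o=bot.get_obs(); c=bot.capture("wrist"); pickle.dump((o,c),open("w5.pkl","wb"))
cv2.imwrite("pics/w5.png",cv2.resize(g(c["frame"]),None,fx=1.4,fy=1.4))
s=bot.capture("side"); cv2.imwrite("pics/side5.png",s["frame"]); crop(g(s["frame"]),195,195,130,90,6,"s5")
t=bot.capture("top"); crop(g(t["frame"]),205,175,140,80,5.5,"t5")
E
```

```text
(no output)
```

View pics/w5.png

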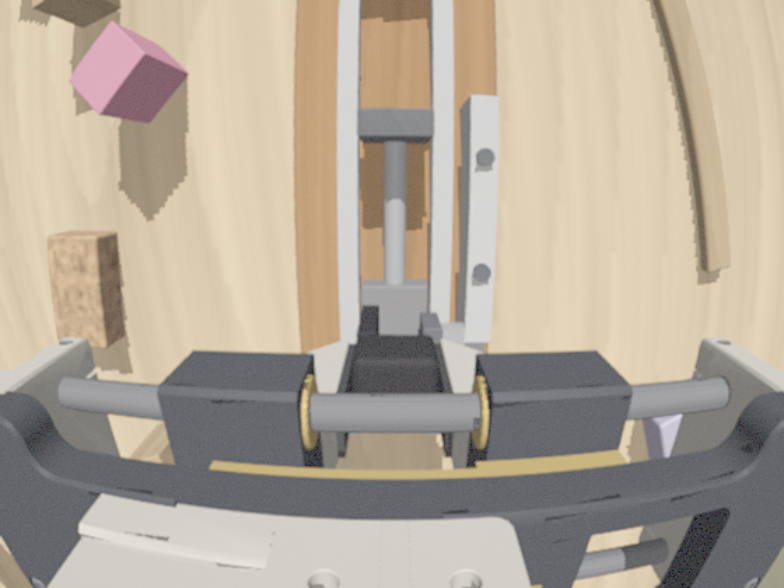

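View pics/s5.png

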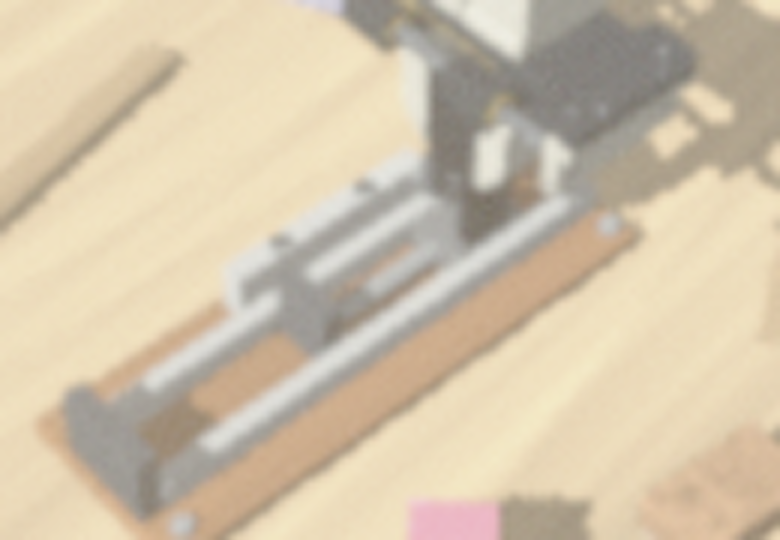

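View pics/t5.png

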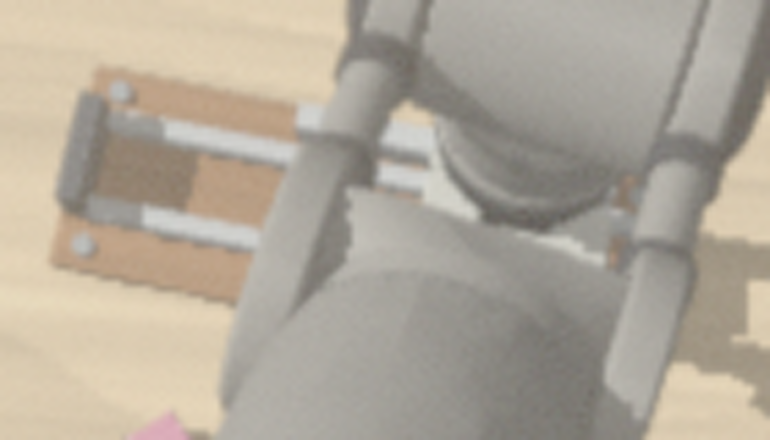

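```bash
python3 - <<'E'
from fit import *
p=[618.6,46,-.1124]; c_,s_=np.cos(p[2]),np.sin(p[2])
o5,c5=pickle.load(open("w5.pkl","rb"))
def tr(P): d=P[:2]-p[:2]; return (c_*d[0]+s_*d[1]).round(1),(-s_*d[0]+c_*d[1]).round(1)
for n,(u,v),z in [("tongue front",(460,322),38),("plate end",(478,342),38),("plate start",(484,96),38),("pushface top",(397,110),48),("slider",(397,282),48),("stopx",(395,140),48)]:
    print(n,tr(wonz(c5,u/1.4,v/1.4,z,o5)))
o3,c3=pickle.load(open("w3.pkl","rb"))
for n,(u,v),z in [("tongue front",(437,278),38),("plate start",(455,256),38),("pushface back",(395,138),48),("slider",(395,248),48)]:
    print("w3",n,tr(wonz(c3,u/1.4,v/1.4,z,o3)))
E
```

```text
tongue front (np.float64(30.1), np.float64(-84.8))
plate end (np.float64(39.0), np.float64(-94.6))
plate start (np.float64(38.6), np.float64(15.3))
pushface top (np.float64(1.4), np.float64(6.5))
slider (np.float64(1.5), np.float64(-64.0))
stopx (np.float64(0.7), np.float64(-5.8))
w3 tongue front (np.float64(26.9), np.float64(6.4))
w3 plate start (np.float64(37.4), np.float64(19.9))
w3 pushface back (np.float64(1.9), np.float64(88.2))
w3 slider (np.float64(1.8), np.float64(26.4))
```

Call:
arm_command(
  moves=[
    [0,0,0.2,0,0.2],
    [0,0,0.4,0,0.2],
    [0,0,0.6,0,0.2],
    [0,0,0.7,0,0.2],
    [0,0,0.7,0,0.2],
  ],
)

```text
time: 11.2
tool_pos: [606.0, -54.9, 249.7]
tcp_rot: [3.027, 1.539, 1.344]
contact_force: [-0.6, 8.3, 3.6]
grip_width: 29.9
```

```bash
python3 st.py
```

```text
t 11.20 track xy -1.23 -101.67 z 249.7 phi -0.1120 | F track x -1.49 y 8.19 z 3.65 w 29.9
grasp track xy -0.64 -96.51  tool x axis [ 0.0071  0.0306 -0.9995] draw~97.66
```

Call:
arm_command(
  moves=[
    [0,0,0.1,0,0.2],
    [0,0,0.2,0,0.2],
    [0,0,0.3,0,0.2],
    [0,0,0.3,0,0.2],
  ],
)

```text
time: 11.6
tool_pos: [605.7, -56.9, 249.7]
tcp_rot: [3.032, 1.538, 1.349]
contact_force: [-1.4, 7.5, 1.9]
grip_width: 29.9
```

Call:
arm_command(
  moves=[
    [0,0,0.1,0,0.2],
    [0,0,0.2,0,0.2],
    [0,0,0.3,0,0.2],
    [0,0,0.3,0,0.2],
  ],
)

```text
time: 12.0
tool_pos: [605.5, -59.1, 249.7]
tcp_rot: [3.032, 1.536, 1.35]
contact_force: [-1.6, 7.6, 1.5]
grip_width: 29.4
```

```bash
python3 st.py
```

```text
t 12.00 track xy -1.26 -105.87 z 249.7 phi -0.1118 | F track x -2.43 y 7.40 z 1.54 w 29.4
grasp track xy -0.64 -100.17  tool x axis [ 0.0076  0.0339 -0.9994] draw~101.32
```

Call:
arm_command(
  moves=[
    [0,0,0.1,0,0.2],
    [0,0,0.2,0,0.2],
    [0,0,0.2,0,0.2],
  ],
)

```text
time: 12.3
tool_pos: [605.3, -60.0, 249.7]
tcp_rot: [3.038, 1.534, 1.355]
contact_force: [-0.2, 7.4, 1.8]
grip_width: 30.0
```

Call:
arm_command(
  moves=[
    [0,0,0.1,0,0.2],
    [0,0,0.2,0,0.2],
    [0,0,0.2,0,0.2],
  ],
)

```text
time: 12.6
tool_pos: [605.3, -60.7, 249.7]
tcp_rot: [3.042, 1.532, 1.36]
contact_force: [0.3, 8.5, 2.0]
grip_width: 29.7
```

```bash
python3 st.py
```

```text
t 12.60 track xy -1.30 -107.53 z 249.7 phi -0.1117 | F track x -0.62 y 8.51 z 2.05 w 29.7
grasp track xy -0.66 -101.08  tool x axis [ 0.0082  0.0384 -0.9992] draw~102.23
```

Call:
arm_command(
  moves=[
    [0,0,0.1,0,0.2],
    [0,0,0.2,0,0.2],
    [0,0,0.25,0,0.2],
    [0,0,0.25,0,0.2],
  ],
)

```text
time: 13.0
tool_pos: [605.1, -61.6, 249.6]
tcp_rot: [3.048, 1.529, 1.366]
contact_force: [-0.3, 10.4, 2.9]
grip_width: 29.6
```

```bash
python3 st.py
```

```text
t 13.00 track xy -1.32 -108.47 z 249.6 phi -0.1117 | F track x -1.47 y 10.25 z 2.90 w 29.6
grasp track xy -0.67 -101.53  tool x axis [ 0.0086  0.0414 -0.9991] draw~102.68
```

Call:
arm_command(
  moves=[
    [0,0,0.1,0,0.2],
    [0,0,0.2,0,0.2],
    [0,0,0.3,0,0.2],
    [0,0,0.3,0,0.2],
  ],
)

```text
time: 13.4
tool_pos: [605.0, -62.7, 249.6]
tcp_rot: [3.052, 1.525, 1.37]
contact_force: [1.1, 12.0, 2.7]
grip_width: 29.5
```

```bash
python3 st.py
```

```text
t 13.40 track xy -1.33 -109.59 z 249.6 phi -0.1117 | F track x -0.21 y 12.03 z 2.73 w 29.5
grasp track xy -0.66 -102.04  tool x axis [ 0.0092  0.045  -0.9989] draw~103.19
```

Call:
arm_command(
  moves=[
    [0,0,0,0,0.7],
    [0,0,0,0,0.7],
    [0,0,0,0,0.9],
    [0,0,0,0,0.9],
    [0,0,0,0,0.9],
  ],
)

```text
time: 13.9
tool_pos: [605.0, -63.1, 249.5]
tcp_rot: [3.05, 1.525, 1.367]
contact_force: [0.3, -0.5, -0.1]
grip_width: 65.0
```

```bash
python3 st.py; python3 - <<'E'
from ov import *
g=lambda f:(255*(f/255.)**0.5).astype(np.uint8)
o=bot.get_obs(); c=bot.capture("wrist"); pickle.dump((o,c),open("w6.pkl","wb"))
cv2.imwrite("pics/w6.png",cv2.resize(g(c["frame"]),None,fx=1.4,fy=1.4))
E
```

```text
t 13.90 track xy -1.27 -109.92 z 249.5 phi -0.1120 | F track x 0.40 y -0.46 z -0.06 w 65.0
grasp track xy -0.58 -102.41  tool x axis [ 0.0092  0.0448 -0.999 ] draw~103.56
```

View pics/w6.png

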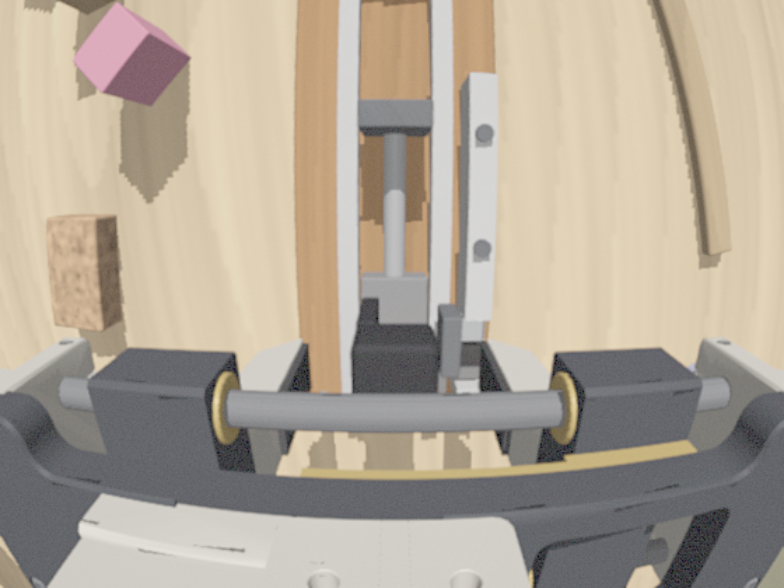

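```bash
cat >> h.py <<'E'
def gt(*tg):
    """targets for fingertip point (178 ahead): (x,y,ztip,phi)"""
    o=bot.get_obs(); R=RM(o["tcp_rot"]); phi=np.arctan2(R[1,1],R[0,1]); tip=o["tool_pos"]+178*R[:,0]
    print("t",round(o["time"],2),"tip",tip.round(1),"phi",phi.round(4),"F",o["contact_force"].round(2),"w",round(o["grip_width"],1),"xax",R[:,0].round(4))
    for x,y,z,p in tg:
        d=R.T@(np.array([x,y,z])-tip)/10
        print((d).round(2), round(-np.degrees((p-phi+np.pi)%(2*np.pi)-np.pi),1))
E
python3 - <<'E'
from h import *
gt((607,-55,115,-.112),(530,-90,105,.275),(466.5,-117,95,.275))
E
```

```text
t 13.95 tip [606.7 -55.   71.8] phi -0.1119 F [-0.4   0.93 -0.36] w 69.4 xax [ 0.0093  0.0448 -0.999 ]
[-4.32  0.05 -0.2 ] 0.0
[-3.55 -7.21  4.17] -22.2
[ -2.73 -13.23   7.61] -22.2
```

Call:
arm_command(
  moves=[
    [-3,0,0,0,0.9],
    [-4.5,0,-0.2,0,0.9],
    [-3.6,-7.2,4.2,-10,0.9],
    [-3.2,-10,6,-20,0.7],
    [-2.7,-13.2,7.6,-22.2,0.6],
    [-2.7,-13.2,7.6,-22.2,0.6],
    [-2.7,-13.2,7.6,-22.2,0.6],
  ],
)

```text
time: 14.65
tool_pos: [464.4, -125.6, 272.8]
tcp_rot: [2.66, 1.525, 1.362]
contact_force: [1.3, 1.2, -0.1]
grip_width: 57.1
```

```bash
python3 - <<'E'
from ov import *
g=lambda f:(255*(f/255.)**0.5).astype(np.uint8)
o=bot.get_obs(); c=bot.capture("wrist"); pickle.dump((o,c),open("w7.pkl","wb"))
def blk(cx,cy,a):
    V=[]
    for z in (0,50):
        for sx,sy in [(-15,-18),(15,-18),(15,18),(-15,18)]:
            V.append([cx+np.cos(a)*sx-np.sin(a)*sy,cy+np.sin(a)*sx+np.cos(a)*sy,z])
    return np.array(V)
im=cv2.resize(g(c["frame"]),None,fx=1.4,fy=1.4)
cv2.imwrite("pics/w7a.png",im)
q=((wproj(c,blk(466.5,-117,.275),o)+.5)*1.4).round().astype(int)
cv2.polylines(im,[q[:4]],True,(0,255,255),1);cv2.polylines(im,[q[4:]],True,(0,0,255),1)
cv2.imwrite("pics/w7.png",im[150:450,150:600])
cv2.imwrite("pics/w7.png",cv2.resize(im[200:450,200:580],None,fx=2,fy=2))
gt((466.5,-117,95,.275))
E
```

```text
t 14.7 tip [ 467.5 -117.6   95.3] phi 0.2734 F [ 0.91 -0.08  0.66] w 55.7 xax [ 0.0111  0.0441 -0.999 ]
[ 0.03 -0.08 -0.08] -0.1
```

View pics/w7.png

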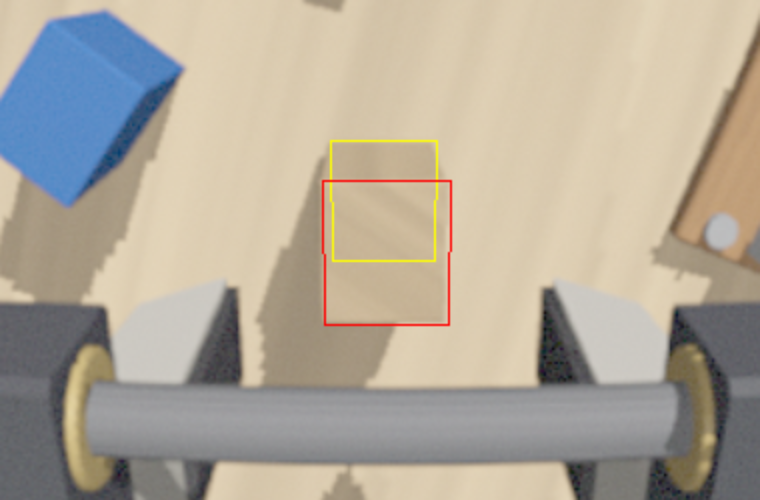

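```bash
python3 - <<'E'
from h import *
gt((466.2,-117.2,24,.275))
f=cv2.imread("pics/w7a.png")[260:390,330:480]
f=cv2.createCLAHE(4,(2,2)).apply(cv2.cvtColor(f,cv2.COLOR_BGR2GRAY)); cv2.imwrite("pics/w7b.png",cv2.resize(f,None,fx=4,fy=4))
E
```

```text
t 14.7 tip [ 467.5 -117.6   95.3] phi 0.2734 F [ 0.91 -0.08  0.66] w 55.7 xax [ 0.0111  0.0441 -0.999 ]
[ 7.12 -0.28  0.21] -0.1
```

View pics/w7b.png

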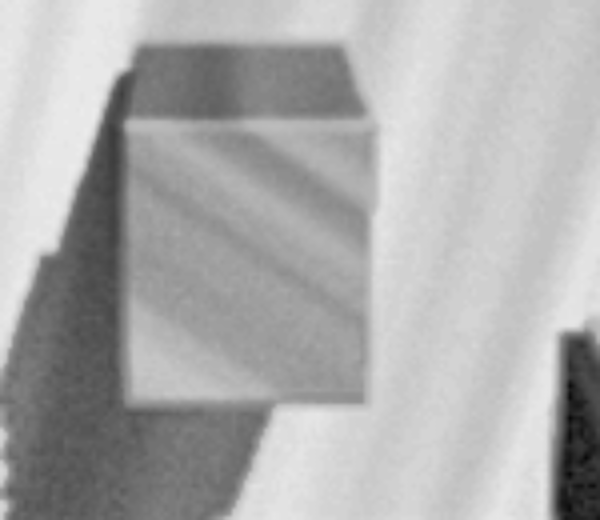

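Call:
arm_command(
  moves=[
    [4,-0.15,0.1,0,0.6],
    [7.1,-0.15,0.2,0,0.6],
    [7.1,-0.15,0.2,0,0.6],
    [7.1,-0.15,0.2,0,0.4],
    [7.1,-0.15,0.2,0,0.2],
    [7.1,-0.15,0.2,0,0.2],
    [7.1,-0.15,0.2,0,0.2],
  ],
)

```text
time: 15.4
tool_pos: [465.8, -124.7, 203.3]
tcp_rot: [2.572, 1.526, 1.275]
contact_force: [0.2, 0.1, 6.0]
grip_width: 29.7
```

```bash
python3 - <<'E'
from h import *
gt((466,-117,75,.275))
E
```

```text
t 15.4 tip [ 468.2 -117.1   25.5] phi 0.2737 F [0.21 0.15 5.96] w 29.7 xax [ 0.0131  0.043  -0.999 ]
[-4.95 -0.09 -0.25] -0.1
```

```bash
python3 - <<'E'
from fit import *
p=[617.9,46,-.1124]; a=tw(p,(0,84,0))
gt((466,-117,110,.275),(a[0],a[1],100,-.112))
E
```

```text
t 15.4 tip [ 468.2 -117.1   25.5] phi 0.2737 F [0.21 0.15 5.96] w 29.7 xax [ 0.0131  0.043  -0.999 ]
[-8.44 -0.   -0.39] -0.1
[ -6.17  22.16 -19.68] 22.1
```

Call:
arm_command(
  moves=[
    [-3,0,0,0,0.2],
    [-7.5,0,-0.3,0,0.2],
    [-8.3,4,-4,5,0.2],
    [-8,8,-7.5,10,0.2],
    [-7.5,12,-11,15,0.2],
    [-7,16,-14.5,20,0.2],
    [-6.5,20,-18,22.1,0.2],
    [-6.2,22.1,-19.6,22.1,0.2],
    [-6.2,22.1,-19.6,22.1,0.2],
    [-6.2,22.1,-19.6,22.1,0.2],
  ],
)

```text
time: 16.4
tool_pos: [624.5, 121.7, 277.8]
tcp_rot: [2.968, 1.526, 1.287]
contact_force: [-0.2, -1.3, -0.2]
grip_width: 30.0
```

```bash
python3 - <<'E'
from ov import *
p=[617.9,46,-.1124]; a=tw(p,(0,84,0))
gt((a[0],a[1],60,-.112),(a[0],a[1],37,-.112))
g=lambda f:(255*(f/255.)**0.5).astype(np.uint8)
o=bot.get_obs(); c=bot.capture("wrist"); pickle.dump((o,c),open("w8.pkl","wb"))
cv2.imwrite("pics/w8.png",cv2.resize(g(c["frame"]),None,fx=1.4,fy=1.4))
s=bot.capture("side"); crop(g(s["frame"]),165,185,130,95,6,"s8")
E
```

```text
t 16.4 tip [626.7 129.3 100. ] phi -0.1098 F [-0.15 -1.29 -0.2 ] w 30.0 xax [ 0.0125  0.0428 -0.999 ]
[4.   0.03 0.15] 0.1
[6.3  0.01 0.26] 0.1
```

View pics/w8.png

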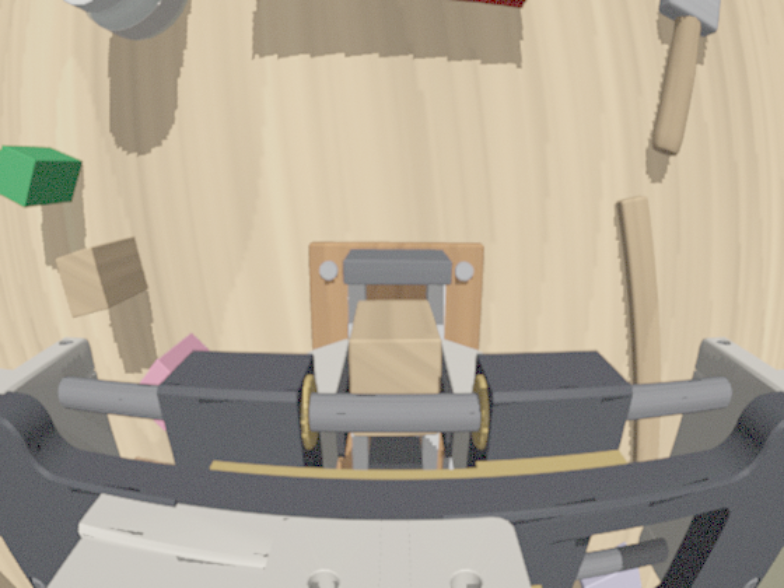

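View pics/s8.png

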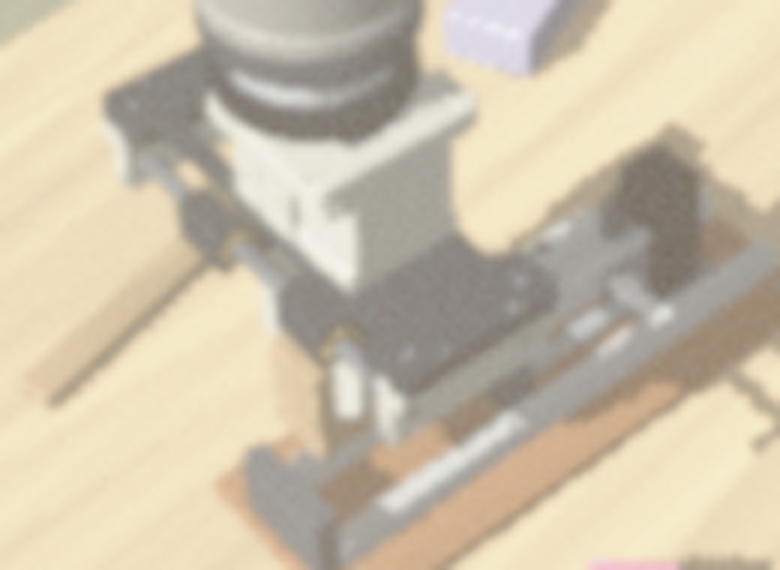

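```bash
python3 - <<'E'
from fit import *
p=[617.9,46,-.1124]; c_,s_=np.cos(p[2]),np.sin(p[2])
o8,c8=pickle.load(open("w8.pkl","rb"))
def tr(P): d=P[:2]-p[:2]; return (c_*d[0]+s_*d[1]).round(1),(-s_*d[0]+c_*d[1]).round(1)
for n,(u,v),z in [("stopinner?L",(347,283),50),("R",(450,283),50),("stop back L",(348,252),50),("wallL o",(349,320),26),("wall L i",(362,320),26),("wallRi",(430,320),26),("wR o",(444,320),26),("blank bot +y",(363,302),74.5),("bR",(432,302),74.5),("blank top +y",(350,340),124.5),("",(440,340),124.5)]:
    print(n,tr(wonz(c8,u/1.4,v/1.4,z,o8)))
E
```

```text
stopinner?L (np.float64(-21.9), np.float64(104.6))
R (np.float64(27.3), np.float64(104.7))
stop back L (np.float64(-21.2), np.float64(119.5))
wallL o (np.float64(-23.7), np.float64(78.8))
wall L i (np.float64(-16.6), np.float64(78.9))
wallRi (np.float64(20.2), np.float64(78.9))
wR o (np.float64(27.9), np.float64(78.9))
blank bot +y (np.float64(-12.8), np.float64(101.7))
bR (np.float64(16.6), np.float64(101.7))
blank top +y (np.float64(-14.0), np.float64(102.2))
 (np.float64(14.8), np.float64(102.2))
```

Call:
arm_command(
  moves=[
    [3,0,0.1,0,0.2],
    [5,0,0.2,0,0.2],
    [5.6,0,0.25,0,0.2],
    [6,0,0.25,0,0.2],
    [6.2,0,0.25,0,0.2],
    [6.3,0,0.25,0,0.2],
    [6.3,0,0.25,0,0.2],
  ],
)

```text
time: 17.2
tool_pos: [624.8, 120.2, 215.8]
tcp_rot: [2.95, 1.526, 1.267]
contact_force: [-1.1, -0.1, -0.5]
grip_width: 29.5
```

```bash
python3 - <<'E'
from ov import *
p=[617.9,46,-.1124]; a=tw(p,(0,84,0))
gt((a[0],a[1],35.5,-.112))
E
```

```text
t 17.2 tip [627.1 127.8  38. ] phi -0.1124 F [-1.12 -0.14 -0.54] w 29.5 xax [ 0.0134  0.0427 -0.999 ]
[ 0.26 -0.   -0.15] -0.0
```

Call:
arm_command(
  moves=[
    [0.1,0,0,0,0.2],
    [0.2,0,0,0,0.2],
    [0.25,0,0,0,0.2],
    [0.25,0,0,0,0.2],
    [0.25,0,0,0,0.45],
    [0.25,0,0,0,0.5],
    [0.25,0,0,0,0.5],
    [0.25,0,0,0,0.5],
  ],
)

```text
time: 18.0
tool_pos: [624.8, 120.3, 213.3]
tcp_rot: [2.952, 1.526, 1.27]
contact_force: [-0.6, 1.2, -0.2]
grip_width: 45.3
```

```bash
python3 - <<'E'
from ov import *
o=bot.get_obs(); print(o["contact_force"].round(2),o["grip_width"])
# L blank from w3
o3,c3=pickle.load(open("w3.pkl","rb"))
g=lambda f:(255*(f/255.)**0.5).astype(np.uint8)
crop(g(c3["frame"]),50,50,90,90,7,"w3L")
# raise
p=[617.9,46,-.1124]; a=tw(p,(0,83,0))
gt((a[0],a[1],115,-.112),(450,168,100,-.112))
E
```

```text
[-0.58  1.17 -0.21] 45.31806361907902
t 18.0 tip [627.1 128.   35.4] phi -0.1123 F [-0.58  1.17 -0.21] w 45.3 xax [ 0.0133  0.0427 -0.999 ]
[-7.95  0.07 -0.4 ] -0.0
[ -6.51 -18.    -2.28] -0.0
```

View pics/w3L.png

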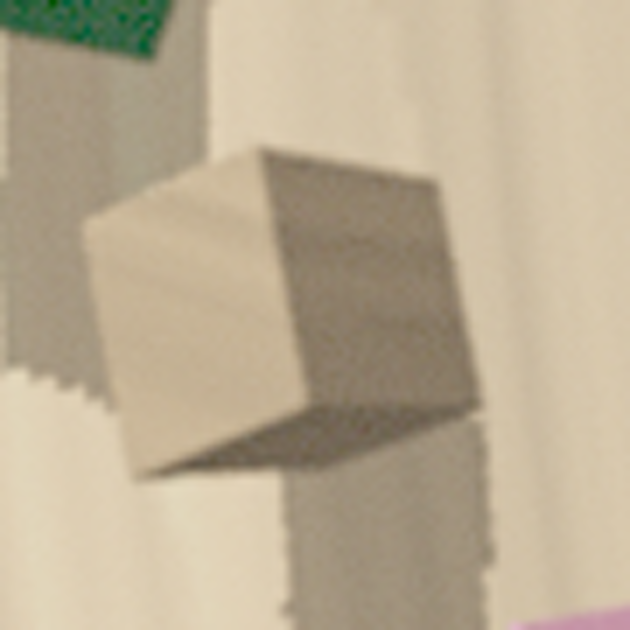

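```bash
python3 - <<'E'
from fit import *
o3,c3=pickle.load(open("w3.pkl","rb"))
P=np.array([wonz(c3,50+u/7-.5,50+v/7-.5,50,o3) for u,v in [(85,222),(260,150),(308,405),(137,475)]])[:,:2]
print(P.round(1),P.mean(0).round(1)); e=np.diff(np.r_[P,P[:1]],axis=0); print(np.hypot(*e.T).round(1),np.degrees(np.arctan2(e[:,1],e[:,0])).round(1))
for u,v in [(438,182),(480,410),(322,468)]: print(wonz(c3,50+u/7-.5,50+v/7-.5,0,o3).round(1))
E
```

```text
[[438.  187. ]
 [467.3 188.4]
 [470.5 154.6]
 [442.  152.1]] [454.5 170.5]
[29.3 33.9 28.6 35.1] [   2.8  -84.6 -174.9   96.6]
[465.9 189.2   0. ]
[468.5 154.5   0. ]
[440. 152.   0.]
```

```bash
python3 - <<'E'
from fit import *
gt((627,128,90,-.112),(453.5,170,95,.09))
E
```

```text
t 18.0 tip [627.1 128.   35.4] phi -0.1123 F [-0.58  1.17 -0.21] w 45.3 xax [ 0.0133  0.0427 -0.999 ]
[-5.45  0.03 -0.24] -0.0
[ -6.   -17.67  -2.5 ] -11.6
```

Call:
arm_command(
  moves=[
    [-3,0,-0.15,0,0.5],
    [-6,0,-0.25,0,0.5],
    [-6.5,-4,-0.8,-4,0.6],
    [-6.5,-8.5,-1.3,-8,0.6],
    [-6.2,-13,-1.9,-11.6,0.6],
    [-6,-17.7,-2.5,-11.6,0.6],
    [-6,-17.7,-2.5,-11.6,0.6],
    [-6,-17.7,-2.5,-11.6,0.6],
  ],
)

```text
time: 18.8
tool_pos: [450.4, 162.8, 273.3]
tcp_rot: [2.731, 1.526, 1.252]
contact_force: [0.4, -1.7, 0.2]
grip_width: 55.0
```

```bash
python3 - <<'E'
from ov import *
g=lambda f:(255*(f/255.)**0.5).astype(np.uint8)
o=bot.get_obs(); c=bot.capture("wrist"); pickle.dump((o,c),open("w9.pkl","wb"))
cv2.imwrite("pics/w9.png",cv2.resize(g(c["frame"]),None,fx=1.4,fy=1.4))
f=g(c["frame"])[150:310,150:420]
f=cv2.createCLAHE(3,(3,3)).apply(cv2.cvtColor(f,cv2.COLOR_BGR2GRAY)); cv2.imwrite("pics/w9c.png",cv2.resize(f,None,fx=2.9,fy=2.9))
gt((453.5,170,25,.09))
E
```

```text
t 18.85 tip [454.3 170.2  95.6] phi 0.0902 F [ 0.55 -0.2  -0.44] w 55.0 xax [ 0.0155  0.043  -0.999 ]
[ 7.05 -0.22  0.31] 0.0
```

View pics/w9.png

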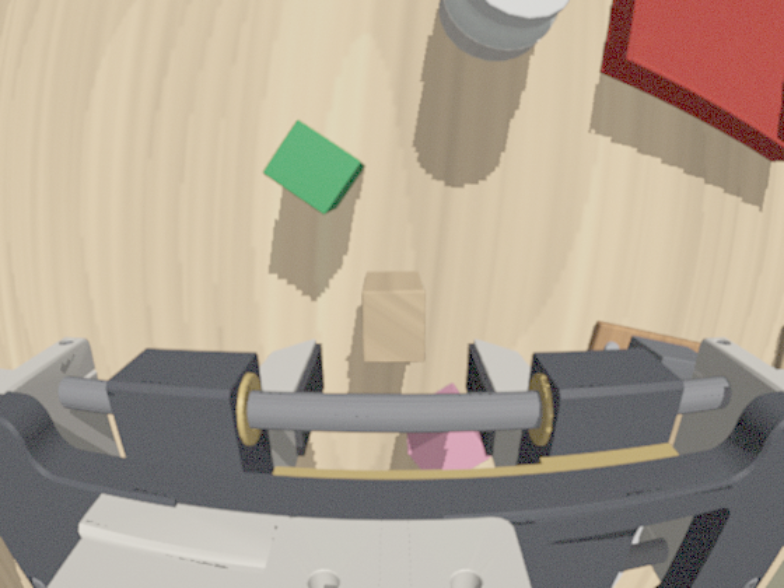

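View pics/w9c.png

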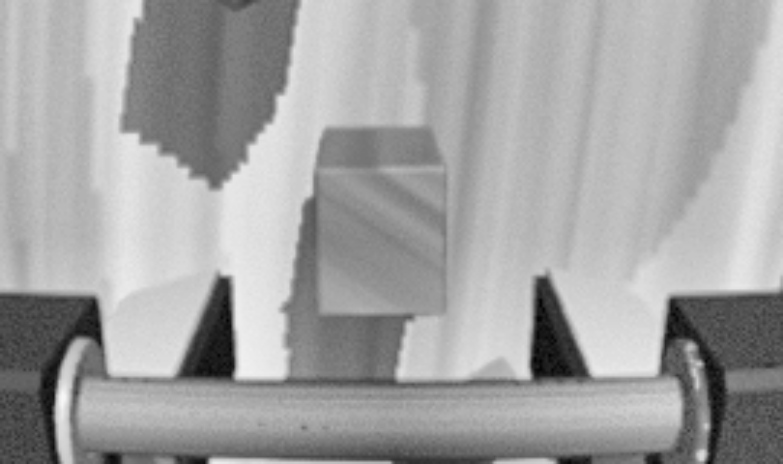

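```bash
python3 - <<'E'
from fit import *
o,c=pickle.load(open("w9.pkl","rb"))
P=np.array([wonz(c,150+u/2.9-.5,150+v/2.9-.5,50,o) for u,v in [(317,167),(445,165),(445,315),(320,314)]])[:,:2]
print(P.round(1),P.mean(0)); 
gt((P.mean(0)[0],P.mean(0)[1],25,.09))
E
```

```text
[[438.  187.4]
 [466.7 190.4]
 [470.7 154.1]
 [441.3 151.9]] [454.18440233 170.94682464]
t 18.85 tip [454.3 170.2  95.6] phi 0.0902 F [ 0.55 -0.2  -0.44] w 55.0 xax [ 0.0155  0.043  -0.999 ]
[ 7.06 -0.14  0.22] 0.0
```

Call:
arm_command(
  moves=[
    [4,-0.1,0.1,0,0.6],
    [7,-0.1,0.2,0,0.6],
    [7,-0.1,0.2,0,0.6],
    [7,-0.1,0.2,0,0.4],
    [7,-0.1,0.2,0,0.2],
    [7,-0.1,0.2,0,0.2],
    [7,-0.1,0.2,0,0.2],
  ],
)

```text
time: 19.55
tool_pos: [452.2, 163.5, 204.6]
tcp_rot: [2.664, 1.524, 1.184]
contact_force: [-1.7, -1.3, 5.3]
grip_width: 29.8
```

```bash
python3 - <<'E'
from fit import *
p=[617.9,46,-.1124]; a=tw(p,(0,45,0))
gt((454,171,110,.09),(a[0],a[1],110,-.112))
E
```

```text
t 19.55 tip [455.4 171.3  26.8] phi 0.0902 F [-1.69 -1.32  5.26] w 29.8 xax [ 0.0177  0.0434 -0.9989]
[-8.31  0.04 -0.33] 0.0
[-8.36 16.14  9.19] 11.6
```

Call:
arm_command(
  moves=[
    [-4,0,-0.15,0,0.2],
    [-8.3,0,-0.3,0,0.2],
    [-8.3,4,2,4,0.2],
    [-8.3,8,4.3,8,0.2],
    [-8.3,12,6.7,11.6,0.2],
    [-8.3,16.1,9.2,11.6,0.2],
    [-8.3,16.1,9.2,11.6,0.2],
    [-8.3,16.1,9.2,11.6,0.2],
  ],
)

```text
time: 20.35
tool_pos: [619.6, 82.3, 286.8]
tcp_rot: [2.883, 1.524, 1.199]
contact_force: [-0.5, 0.3, -1.1]
grip_width: 30.1
```

```bash
python3 - <<'E'
from ov import *
g=lambda f:(255*(f/255.)**0.5).astype(np.uint8)
o=bot.get_obs(); c=bot.capture("wrist"); pickle.dump((o,c),open("w10.pkl","wb"))
cv2.imwrite("pics/w10.png",cv2.resize(g(c["frame"]),None,fx=1.4,fy=1.4))
p=[617.9,46,-.1124]; a=tw(p,(0,45,0))
gt((a[0],a[1],38.5,-.112))
E
```

```text
t 20.4 tip [621.8  90.8 109.2] phi -0.1123 F [0.07 1.   0.17] w 29.8 xax [ 0.0164  0.0436 -0.9989]
[7.06 0.04 0.31] -0.0
```

View pics/w10.png

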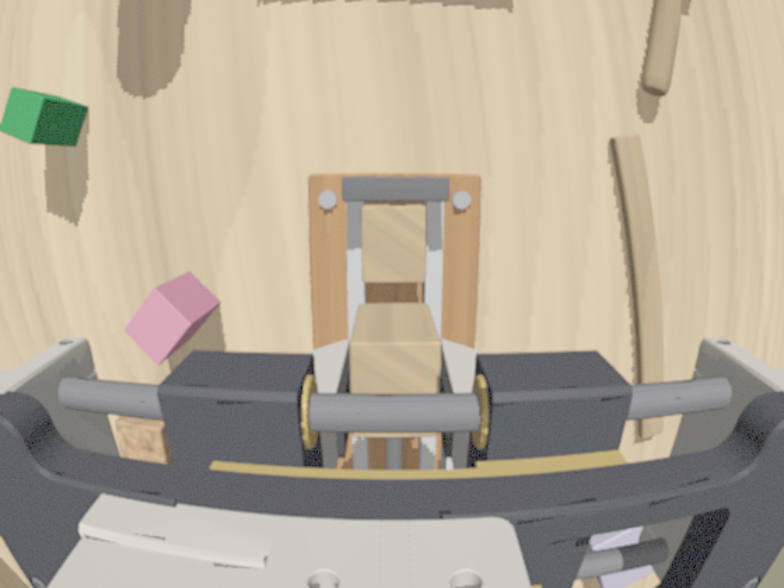

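```bash
python3 - <<'E'
from fit import *
p=[617.9,46,-.1124]; c_,s_=np.cos(p[2]),np.sin(p[2])
o8,c8=pickle.load(open("w10.pkl","rb"))
def tr(P): d=P[:2]-p[:2]; return (c_*d[0]+s_*d[1]).round(1),(-s_*d[0]+c_*d[1]).round(1)
for n,(u,v),z in [("A back L",(362,279),60),("A back R",(427,281),60),("A front",(395,205),60),("stop in",(395,202),50),("B front bot",(395,305),82.4)]:
    print(n,tr(wonz(c8,u/1.4,v/1.4,z,o8)))
E
```

```text
A back L (np.float64(-14.0), np.float64(67.3))
A back R (np.float64(16.8), np.float64(66.3))
A front (np.float64(1.6), np.float64(102.1))
stop in (np.float64(1.8), np.float64(103.2))
B front bot (np.float64(1.4), np.float64(60.6))
```

Call:
arm_command(
  moves=[
    [4,0,0.2,0,0.2],
    [5.5,0,0.3,0,0.2],
    [6.2,0,0.3,0,0.2],
    [6.7,0,0.3,0,0.2],
    [7,0,0.3,0,0.2],
    [7.1,0,0.3,0,0.2],
    [7.1,0,0.3,0,0.2],
  ],
)

```text
time: 21.1
tool_pos: [620.2, 83.7, 224.2]
tcp_rot: [2.703, 1.52, 1.022]
contact_force: [-6.4, -4.4, 40.7]
grip_width: 33.3
```

```bash
python3 - <<'E'
from ov import *
p=[617.9,46,-.1124]; a=tw(p,(0,45,0))
gt((a[0],a[1],36.8,-.112))
E
```

```text
t 21.1 tip [624.9  91.3  46.4] phi -0.1107 F [-6.39 -4.41 40.7 ] w 33.3 xax [ 0.0263  0.0431 -0.9987]
[ 0.95 -0.2   0.12] 0.1
```

Call:
arm_command(
  moves=[
    [-1.5,0,0,0,0.2],
    [-2.5,0,0,0,0.2],
  ],
)

```text
time: 21.3
tool_pos: [618.9, 83.6, 252.2]
tcp_rot: [2.647, 1.518, 0.967]
contact_force: [-0.0, -0.9, 0.9]
grip_width: 30.0
```

```bash
python3 - <<'E'
from ov import *
g=lambda f:(255*(f/255.)**0.5).astype(np.uint8)
o=bot.get_obs(); c=bot.capture("wrist"); pickle.dump((o,c),open("w11.pkl","wb"))
cv2.imwrite("pics/w11.png",cv2.resize(g(c["frame"]),None,fx=1.4,fy=1.4))
s=bot.capture("side"); crop(g(s["frame"]),165,185,130,95,6,"s11")
p=[617.9,46,-.1124]; a=tw(p,(0,45,0))
gt((a[0],a[1],38.5,-.112))
E
```

```text
t 21.4 tip [624.4  91.   73.4] phi -0.1098 F [0.2  0.21 0.06] w 30.0 xax [ 0.0293  0.0432 -0.9986]
[ 3.48 -0.23  0.2 ] 0.1
```

View pics/w11.png

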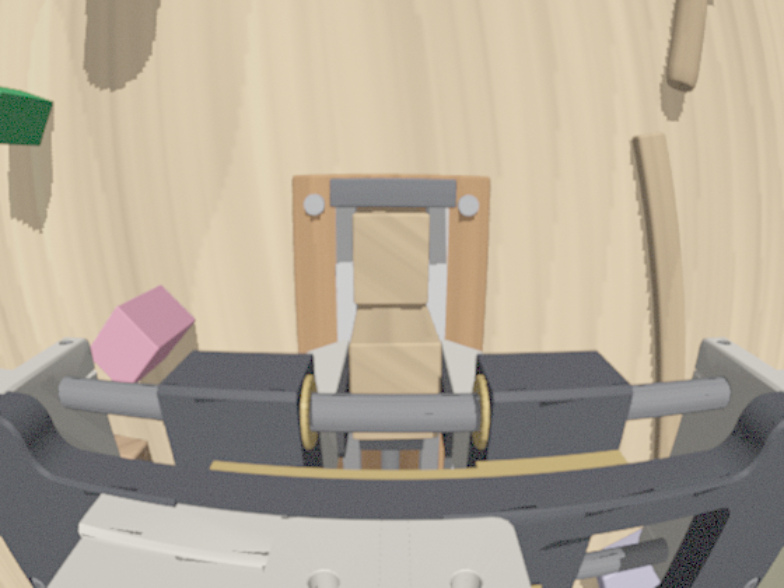

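View pics/s11.png

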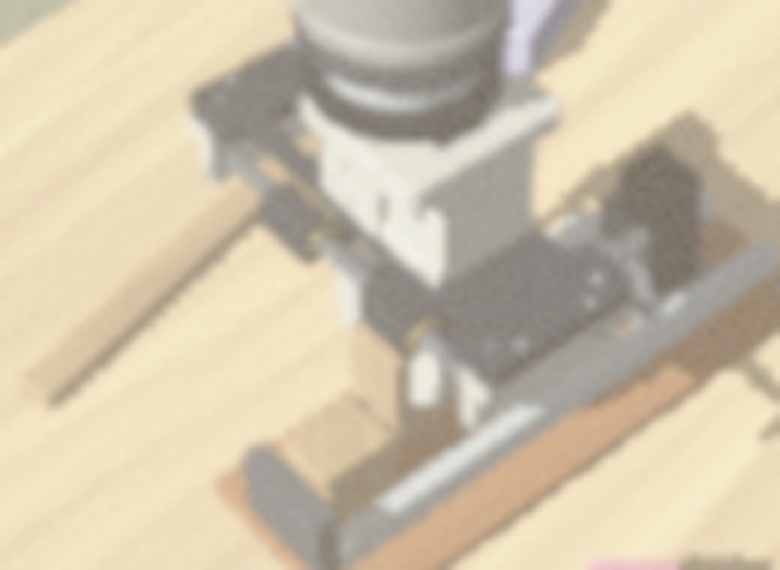

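```bash
python3 - <<'E'
from fit import *
for n in ("w10","w11"):
    o,c=pickle.load(open(n+".pkl","rb"))
    g=(255*(c["frame"]/255.)**0.45).astype(np.uint8)
    crop(g,215,120,135,215,3.7 if 0 else 2.75,n+"c")
a=cv2.imread("pics/w10c.png");b=cv2.imread("pics/w11c.png"); cv2.imwrite("pics/cmp.png",np.hstack([a,b]))
print(a.shape)
E
```

```text
(591, 371, 3)
```

View pics/cmp.png

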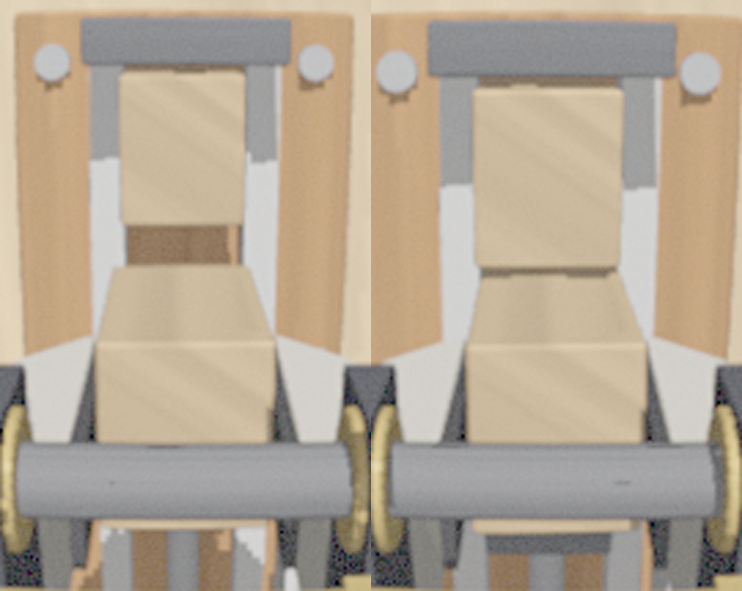

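Call:
arm_command(
  moves=[
    [0.5,-0.2,0.3,0.1,0.2],
    [1.2,-0.22,0.35,0.1,0.2],
    [1.6,-0.22,0.4,0.1,0.2],
    [1.6,-0.22,0.4,0.1,0.2],
  ],
)

```text
time: 21.8
tool_pos: [616.6, 80.2, 232.9]
tcp_rot: [2.714, 1.52, 1.032]
contact_force: [0.4, 0.4, -0.1]
grip_width: 29.9
```

```bash
python3 - <<'E'
from ov import *
g=lambda f:(255*(f/255.)**0.45).astype(np.uint8)
o=bot.get_obs(); c=bot.capture("wrist"); pickle.dump((o,c),open("w12.pkl","wb"))
crop(g(c["frame"]),180,110,200,225,2.6,"w12")
p=[617.9,46,-.1124]; a=tw(p,(0,43,0))
gt((a[0],a[1],50,-.112)); print(o["moment"].round(2))
E
```

```text
t 21.85 tip [621.7  87.9  55.8] phi -0.1116 F [ 0.99 -0.09 -0.86] w 30.2 xax [ 0.027   0.0432 -0.9987]
[ 0.58  0.08 -0.07] 0.0
[-0.04 -0.11  0.05]
```

View pics/w12.png

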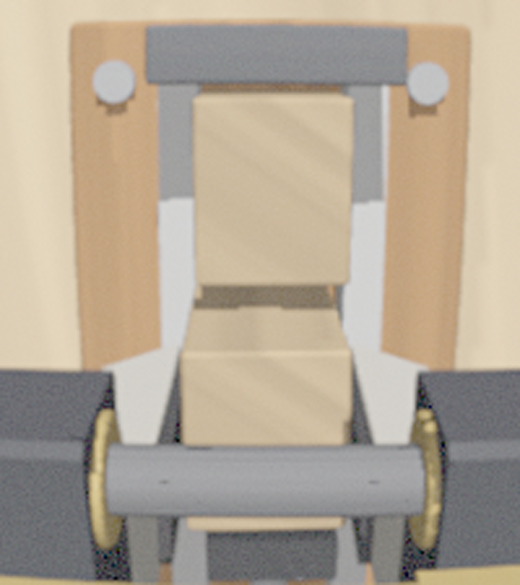

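Call:
arm_command(
  moves=[
    [0,0.1,-0.05,0,0.2],
    [0.3,0.1,-0.05,0,0.2],
    [0.5,0.1,-0.05,0,0.2],
    [0.6,0.1,-0.05,0,0.2],
  ],
)

```text
time: 22.25
tool_pos: [618.0, 80.8, 227.3]
tcp_rot: [2.701, 1.52, 1.019]
contact_force: [0.1, -0.1, -0.5]
grip_width: 30.2
```

```bash
python3 - <<'E'
from ov import *
o=bot.get_obs()
p=[617.9,46,-.1124]; a=tw(p,(0,43,0))
gt((a[0],a[1],45,-.112)); print(o["moment"].round(2))
E
```

```text
t 22.25 tip [622.8  88.5  49.6] phi -0.1116 F [ 0.08 -0.13 -0.47] w 30.2 xax [ 0.0266  0.0432 -0.9987]
[ 0.46 -0.02  0.  ] 0.0
[-0.02 -0.06  0.03]
```

Call:
arm_command(
  moves=[
    [0.15,0,0,0,0.2],
    [0.3,0,0,0,0.2],
    [0.3,0,0,0,0.2],
  ],
)

```text
time: 22.55
tool_pos: [618.0, 81.0, 224.1]
tcp_rot: [2.707, 1.52, 1.025]
contact_force: [-0.7, 0.5, -0.4]
grip_width: 30.1
```

```bash
python3 - <<'E'
from ov import *
o=bot.get_obs()
p=[617.9,46,-.1124]; a=tw(p,(0,43,0))
gt((a[0],a[1],37,-.112)); print(o["moment"].round(2))
E
```

```text
t 22.55 tip [622.7  88.7  46.3] phi -0.1116 F [-0.72  0.47 -0.43] w 30.1 xax [ 0.0262  0.0432 -0.9987]
[ 0.93 -0.02  0.04] 0.0
[-0.04 -0.03 -0.02]
```

Call:
arm_command(
  moves=[
    [0.2,0,0,0,0.2],
    [0.4,0,0,0,0.2],
    [0.6,0,0,0,0.2],
    [0.6,0,0,0,0.2],
  ],
)

```text
time: 22.95
tool_pos: [618.0, 81.3, 217.7]
tcp_rot: [2.719, 1.521, 1.037]
contact_force: [0.0, -0.4, -0.9]
grip_width: 30.0
```

Call:
arm_command(
  moves=[
    [0.1,0,0,0,0.2],
    [0.2,0,0,0,0.2],
    [0.3,0,0,0,0.2],
    [0.3,0,0,0,0.2],
  ],
)

```text
time: 23.35
tool_pos: [618.1, 81.4, 214.5]
tcp_rot: [2.723, 1.521, 1.041]
contact_force: [0.7, 0.5, -0.1]
grip_width: 29.9
```

```bash
python3 - <<'E'
from ov import *
o=bot.get_obs()
p=[617.9,46,-.1124]; a=tw(p,(0,43,0))
gt((a[0],a[1],36,-.112)); print(o["moment"].round(2))
E
```

```text
t 23.35 tip [622.6  89.1  36.7] phi -0.1116 F [ 0.71  0.52 -0.07] w 29.9 xax [ 0.0253  0.0432 -0.9987]
[0.07 0.01 0.03] 0.0
[-0.01 -0.06  0.03]
```

Call:
arm_command(
  moves=[
    [0.1,0,0,0,0.2],
    [0.1,0,0,0,0.2],
    [0.1,0,0,0,0.4],
    [0.1,0,0,0,0.5],
    [0.1,0,0,0,0.5],
    [0.1,0,0,0,0.5],
  ],
)

```text
time: 23.95
tool_pos: [618.1, 81.4, 213.5]
tcp_rot: [2.723, 1.521, 1.041]
contact_force: [0.2, 0.4, -0.5]
grip_width: 45.8
```

```bash
python3 - <<'E'
from ov import *
p=[617.9,46,-.1124]; a=tw(p,(0,43,0)); h=tw(p,(0,-99,0))
gt((a[0],a[1],120,-.112),(h[0],h[1],120,-.112))
E
```

```text
t 23.95 tip [622.6  89.1  35.8] phi -0.1116 F [ 0.23  0.36 -0.5 ] w 45.8 xax [ 0.0253  0.0432 -0.9987]
[-8.41  0.19 -0.35] 0.0
[-9.06  0.17 13.84] 0.0
```

Call:
arm_command(
  moves=[
    [-4,0.1,-0.15,0,0.5],
    [-8.4,0.2,-0.35,0,0.5],
    [-8.7,0.2,4.5,0,0.7],
    [-8.9,0.2,9.3,0,0.9],
    [-9,0.2,13.8,0,0.9],
    [-9,0.2,13.8,0,0.9],
    [-9,0.2,13.8,0,0.9],
  ],
)

```text
time: 24.65
tool_pos: [602.5, -60.7, 297.2]
tcp_rot: [2.728, 1.52, 1.044]
contact_force: [-0.3, 1.1, -0.2]
grip_width: 80.2
```

```bash
python3 - <<'E'
from ov import *
g=lambda f:(255*(f/255.)**0.45).astype(np.uint8)
o=bot.get_obs(); c=bot.capture("wrist"); pickle.dump((o,c),open("w13.pkl","wb"))
cv2.imwrite("pics/w13.png",cv2.resize(g(c["frame"]),None,fx=1.4,fy=1.4))
s=bot.capture("side"); crop(g(s["frame"]),190,195,140,95,5.6,"s13")
p=[617.9,46,-.1124]; h=tw(p,(0,-99,0))
gt((h[0],h[1],95,-.112),(h[0],h[1],44,-.112))
E
```

```text
t 24.75 tip [607.1 -51.  119.3] phi -0.111 F [ 0.27  1.09 -0.81] w 82.2 xax [ 0.0251  0.0437 -0.9987]
[ 2.42 -0.07  0.25] 0.1
[ 7.52 -0.17  0.49] 0.1
```

View pics/w13.png

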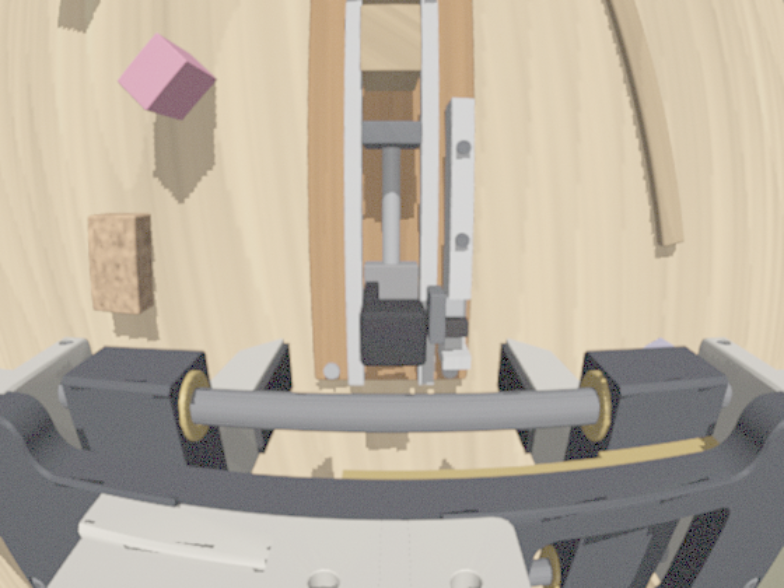

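View pics/s13.png

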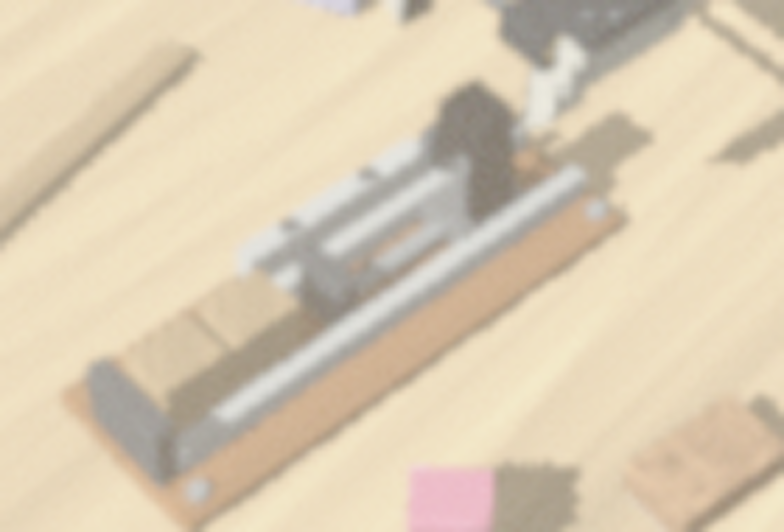

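```bash
python3 - <<'E'
from fit import *
p=[617.9,46,-.1124]; c_,s_=np.cos(p[2]),np.sin(p[2])
o8,c8=pickle.load(open("w13.pkl","rb"))
g=(255*(c8["frame"]/255.)**0.35).astype(np.uint8); crop(g,245,190,100,90,7,"w13h")
def tr(P): d=P[:2]-p[:2]; return (c_*d[0]+s_*d[1]).round(1),(-s_*d[0]+c_*d[1]).round(1)
for n,(u,v),z in [("head -y",(393,364),94),("head L",(362,340),94),("head R",(426,340),94),("B back",(390,71),10),("face top",(390,122),48),("face bk",(390,145),48),("wallL",(346,200),26),("wR",(438,200),26),("trig R",(446,318),62),("tipL",(284,345),119),("tipR",(506,345),119)]:
    print(n,tr(wonz(c8,u/1.4,v/1.4,z,o8)))
E
```

```text
head -y (np.float64(1.1), np.float64(-109.9))
head L (np.float64(-12.3), np.float64(-98.5))
head R (np.float64(15.5), np.float64(-98.7))
B back (np.float64(1.0), np.float64(37.2))
face top (np.float64(0.6), np.float64(0.2))
face bk (np.float64(0.5), np.float64(-11.7))
wallL (np.float64(-23.8), np.float64(-40.3))
wR (np.float64(27.5), np.float64(-40.5))
trig R (np.float64(28.4), np.float64(-98.4))
tipL (np.float64(-41.1), np.float64(-91.9))
tipR (np.float64(44.6), np.float64(-92.6))
```

View pics/w13h.png

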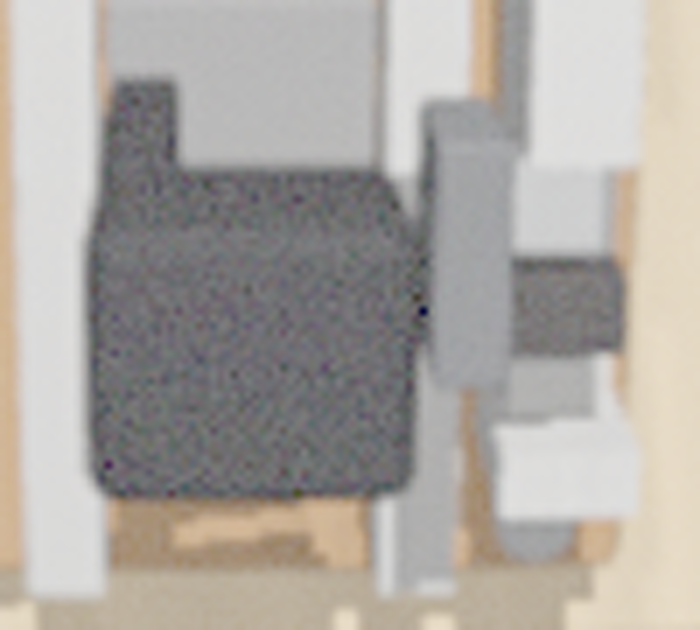

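```bash
python3 - <<'E'
from fit import *
p=[617.9,46,-.1124]; h=tw(p,(0.4,-98.5,0))
gt((h[0],h[1],70,-.112),(h[0],h[1],45,-.112))
E
```

```text
t 24.75 tip [607.1 -51.  119.3] phi -0.111 F [ 0.27  1.09 -0.81] w 82.2 xax [ 0.0251  0.0437 -0.9987]
[ 4.92 -0.08  0.32] 0.1
[ 7.42 -0.13  0.43] 0.1
```

Call:
arm_command(
  moves=[
    [3,-0.05,0.2,0,0.9],
    [5,-0.1,0.3,0,0.9],
    [6.2,-0.1,0.4,0,0.9],
    [7,-0.1,0.4,0,0.9],
    [7.4,-0.1,0.4,0,0.9],
    [7.4,-0.1,0.4,0,0.9],
  ],
)

```text
time: 25.35
tool_pos: [603.3, -59.0, 223.0]
tcp_rot: [2.727, 1.52, 1.046]
contact_force: [0.6, 0.3, 0.2]
grip_width: 82.5
```

```bash
python3 - <<'E'
from fit import *
p=[617.9,46,-.1124]; h=tw(p,(0.4,-98.5,0))
gt((h[0],h[1],45,-.112))
g=lambda f:(255*(f/255.)**0.45).astype(np.uint8)
o=bot.get_obs(); c=bot.capture("wrist"); pickle.dump((o,c),open("w14.pkl","wb"))
cv2.imwrite("pics/w14.png",cv2.resize(g(c["frame"]),None,fx=1.4,fy=1.4))
E
```

```text
t 25.35 tip [607.8 -51.2  45.3] phi -0.1104 F [0.56 0.34 0.19] w 82.5 xax [ 0.0253  0.0437 -0.9987]
[ 0.02 -0.05  0.07] 0.1
```

View pics/w14.png

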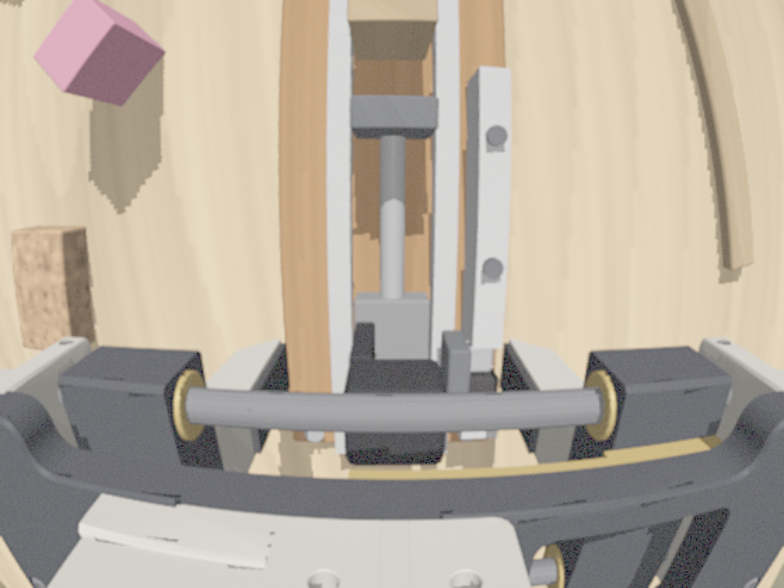

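Call:
arm_command(
  moves=[
    [0,-0.02,0.05,0,0.65],
    [0,-0.02,0.05,0,0.55],
    [0,-0.02,0.05,0,0.45],
    [0,-0.02,0.05,0,0.4],
    [0,-0.02,0.05,0,0.35],
    [0,-0.02,0.05,0,0.25],
    [0,-0.02,0.05,0,0.2],
    [0,-0.02,0.05,0,0.2],
    [0,-0.02,0.05,0,0.2],
  ],
)

```text
time: 26.3
tool_pos: [603.0, -58.6, 223.8]
tcp_rot: [2.749, 1.518, 1.068]
contact_force: [2.6, 6.1, 4.0]
grip_width: 30.4
```

```bash
sed -i 's/p=\[618.6/p=[617.9/' st.py; python3 st.py; python3 - <<'E'
from fit import *
g=lambda f:(255*(f/255.)**0.45).astype(np.uint8)
o=bot.get_obs(); print(o["moment"].round(2)); c=bot.capture("wrist"); pickle.dump((o,c),open("w15.pkl","wb"))
crop(g(c["frame"]),200,180,180,160,4,"w15")
E
```

```text
t 26.30 track xy -3.04 -105.58 z 223.8 phi -0.1109 | F track x 1.85 y 6.36 z 3.95 w 30.4
grasp track xy 0.24 -97.60  tool x axis [ 0.0252  0.0458 -0.9986] draw~98.75
[ 1.15  0.58 -0.12]
```

View pics/w15.png

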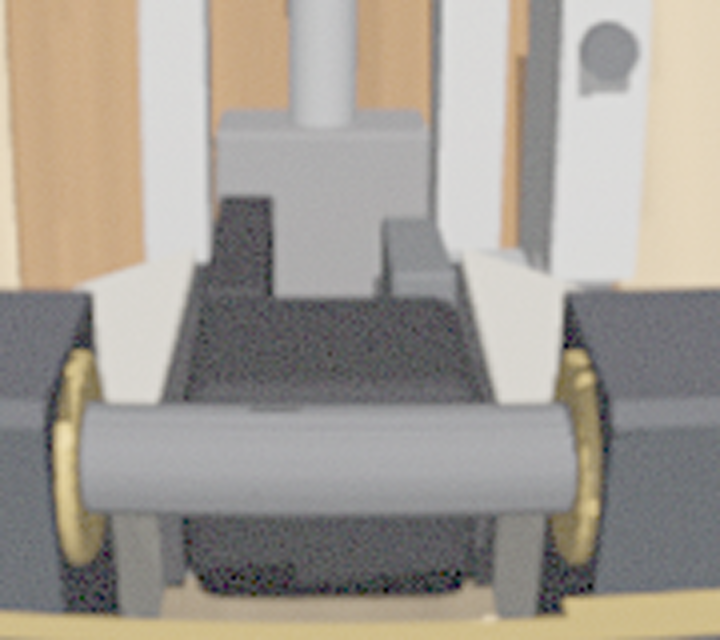

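Call:
arm_command(
  moves=[
    [0,0,-0.1,0,0.2],
    [0,0,-0.25,0,0.2],
    [0,0,-0.4,0,0.2],
    [0,0,-0.55,0,0.2],
    [0,0,-0.7,0,0.2],
    [0,0,-0.85,0,0.2],
    [0,0,-1.0,0,0.2],
    [0,0,-1.15,0,0.2],
    [0,0,-1.3,0,0.2],
    [0,0,-1.45,0,0.2],
  ],
)

```text
time: 27.35
tool_pos: [604.9, -43.1, 223.8]
tcp_rot: [2.768, 1.517, 1.086]
contact_force: [6.4, 5.8, -6.1]
grip_width: 30.3
```

```bash
python3 st.py
```

```text
t 27.35 track xy -2.95 -90.03 z 223.8 phi -0.1110 | F track x 5.69 y 6.49 z -6.11 w 30.3
grasp track xy 0.27 -81.77  tool x axis [ 0.025   0.0476 -0.9986] draw~82.92
```

Call:
arm_command(
  moves=[
    [0.05,0.03,-0.15,0,0.2],
    [0.06,0.05,-0.3,0,0.2],
    [0.07,0.05,-0.45,0,0.2],
    [0.08,0.05,-0.55,0,0.2],
    [0.08,0.05,-0.65,0,0.2],
    [0.08,0.05,-0.75,0,0.2],
  ],
)

```text
time: 27.95
tool_pos: [606.0, -34.7, 223.7]
tcp_rot: [2.795, 1.516, 1.114]
contact_force: [1.5, 5.5, 2.9]
grip_width: 30.4
```

```bash
python3 st.py
```

```text
t 27.95 track xy -2.73 -81.51 z 223.7 phi -0.1107 | F track x 0.88 y 5.67 z 2.92 w 30.4
grasp track xy 0.32 -73.02  tool x axis [ 0.0241  0.0491 -0.9985] draw~74.17
```

Call:
arm_command(
  moves=[
    [0,0,-0.1,0,0.2],
    [0.01,0,-0.2,0,0.2],
    [0.01,0,-0.3,0,0.2],
    [0.01,0,-0.3,0,0.2],
  ],
)

```text
time: 28.35
tool_pos: [606.5, -30.8, 223.8]
tcp_rot: [2.805, 1.515, 1.124]
contact_force: [3.6, 4.5, -0.1]
grip_width: 30.5
```

```bash
python3 st.py; python3 - <<'E'
from fit import *
g=lambda f:(255*(f/255.)**0.45).astype(np.uint8)
o=bot.get_obs(); c=bot.capture("wrist"); pickle.dump((o,c),open("w16.pkl","wb"))
crop(g(c["frame"]),200,0,180,230,2.6,"w16")
E
```

```text
t 28.35 track xy -2.68 -77.59 z 223.8 phi -0.1102 | F track x 3.04 y 4.83 z -0.12 w 30.5
grasp track xy 0.34 -68.89  tool x axis [ 0.0241  0.0503 -0.9984] draw~70.04
```

View pics/w16.png

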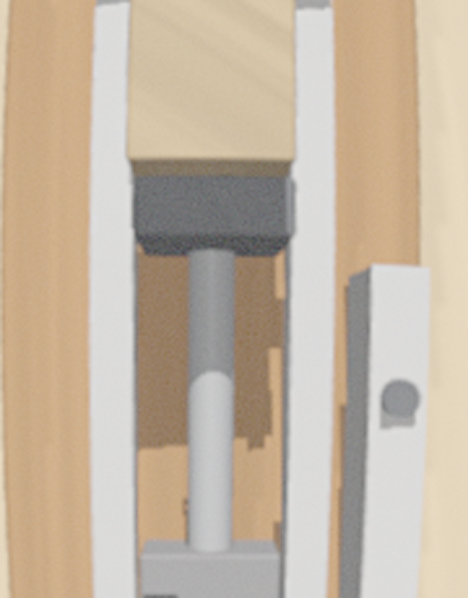

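Call:
arm_command(
  moves=[
    [0,0.02,-0.05,0,0.2],
    [0,0.03,-0.1,0,0.2],
    [0,0.03,-0.1,0,0.2],
  ],
)

```text
time: 28.7
tool_pos: [606.7, -30.2, 223.7]
tcp_rot: [2.816, 1.516, 1.135]
contact_force: [0.6, -2.7, 1.6]
grip_width: 29.9
```

```bash
python3 st.py
```

```text
t 28.70 track xy -2.54 -76.99 z 223.7 phi -0.1103 | F track x 0.88 y -2.64 z 1.58 w 29.9
grasp track xy 0.34 -68.38  tool x axis [ 0.0232  0.0498 -0.9985] draw~69.53
```

Call:
arm_command(
  moves=[
    [0,0,0,0,0.2],
    [0,0,0,0,0.6],
    [0,0,0,0,0.8],
    [0,0,0,0,0.9],
    [0,0,0,0,0.9],
    [0,0,0,0,0.9],
  ],
)

```text
time: 29.3
tool_pos: [606.6, -30.1, 223.7]
tcp_rot: [2.824, 1.516, 1.143]
contact_force: [0.6, -0.7, -1.0]
grip_width: 66.2
```

```bash
python3 st.py; python3 - <<'E'
from fit import *
p=[617.9,46,-.1124]
o=bot.get_obs(); tip=o["tool_pos"]+178*RM(o["tcp_rot"])[:,0]
gt((tip[0],tip[1],130,-.112),(550,-110,200,-.112))
E
```

```text
t 29.30 track xy -2.67 -76.93 z 223.7 phi -0.1103 | F track x 0.68 y -0.65 z -0.97 w 66.2
grasp track xy 0.15 -68.30  tool x axis [ 0.0228  0.05   -0.9985] draw~69.45
t 29.3 tip [610.7 -21.2  46. ] phi -0.1103 F [ 0.61 -0.72 -0.97] w 66.2 xax [ 0.0228  0.05   -0.9985]
[-8.39  0.14 -0.44] 0.1
[-15.96  -4.79   8.67] 0.1
```

Let it open further, then rise straight up and step back to look.

Call:
arm_command(
  moves=[
    [0,0,0,0,0.9],
    [-1,0,0,0,0.9],
    [-4,0.1,-0.2,0,0.9],
    [-8.4,0.1,-0.4,0,0.9],
    [-12,-2,4,0,0.9],
    [-16,-4.8,8.6,0,0.9],
    [-16,-4.8,8.6,0,0.9],
    [-16,-4.8,8.6,0,0.9],
  ],
)

```text
time: 30.1
tool_pos: [544.8, -120.5, 381.8]
tcp_rot: [2.717, 1.516, 1.033]
contact_force: [0.6, 0.1, -0.3]
grip_width: 82.5
```

```bash
python3 - <<'E'
from ov import *
g=lambda f:(255*(f/255.)**0.5).astype(np.uint8)
o=bot.get_obs(); c=bot.capture("wrist"); pickle.dump((o,c),open("w17.pkl","wb"))
f=g(c["frame"]); cv2.imwrite("pics/w17.png",cv2.resize(f,None,fx=1.4,fy=1.4))
s=bot.capture("side"); crop(g(s["frame"]),190,195,140,95,5.6,"s17")
t=bot.capture("top"); cv2.imwrite("pics/t17.png",cv2.resize(t["frame"],None,fx=1.4,fy=1.4))
print(o["time"],o["contact_force"])
E
```

```text
30.1 [ 0.56067378  0.06510487 -0.34204781]
```

View pics/w17.png

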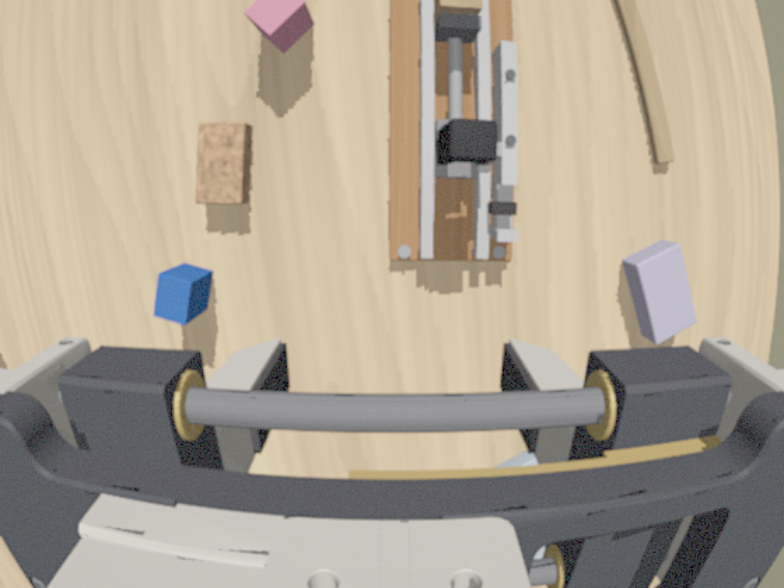

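View pics/s17.png

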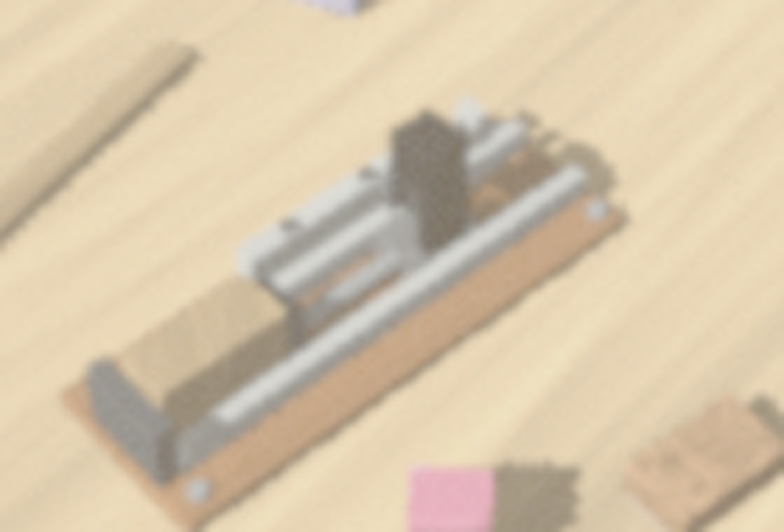

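View pics/t17.png

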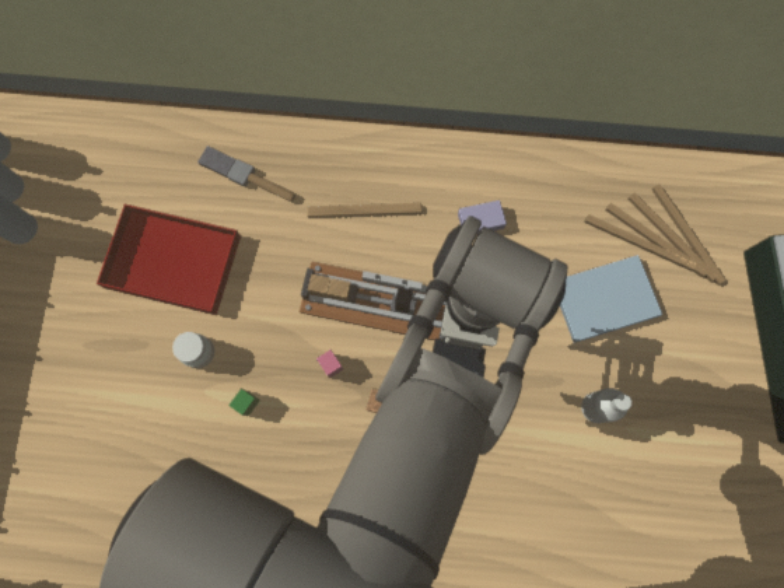

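```bash
python3 - <<'E'
from ov import *
t=bot.capture("top"); g=(255*(t["frame"]/255.)**0.5).astype(np.uint8); crop(g,210,180,80,55,9.5,"t18")
E
```

```text
(no output)
```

View pics/t18.png

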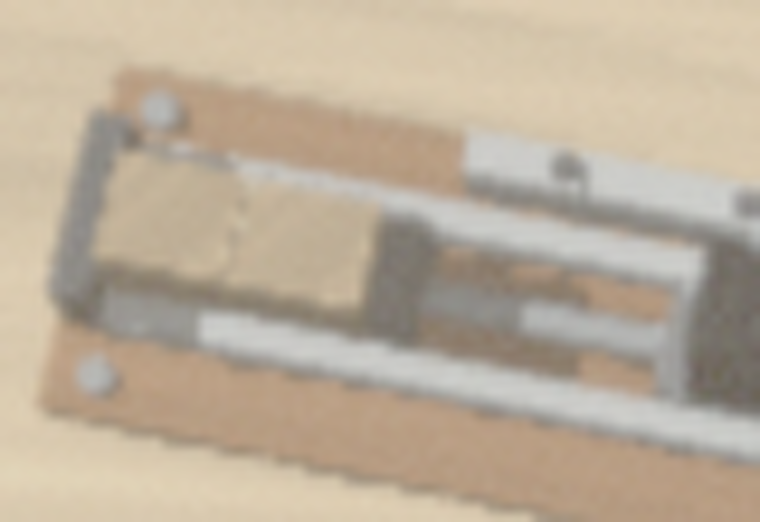

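The crop shows the stop at (75,210), both blanks touching each other (joint at about x=238) and the follower face against the second blank (370–425,270). I see no gaps.

```bash
python3 -c "
from plant import bot
bot.close_job()"
```

```text
the job is handed in; nothing more can be done
```

Both blanks are standing upright in the channel, held tight against the end stop by the follower. I handed the job in at about 30 s of the allowed 69 s.

**What I did**
- I drew the follower back by its head until the pull rose from about 7.4 N to 12 N. That put roughly 4.5 N on the buffer, which it met at a draw of about 102 mm. It parked when I let go.
- I stood the two blanks in the channel, gripped low to free the catch, and felt the spring load of about 6 N come onto the tool. I then eased the follower forward until it pushed back with 2.6 N, and let go.

**Last checks**
- The side and top pictures show no gap between stop, blanks and follower face. I saw no bystander or look-alike out of place, though the arm hid part of the last top view.
- The tool force after release was about zero.

**What went wrong or disagreed**
- On the first try at lowering the second blank, its edge seems to have caught on a channel wall. The reading reached 40.7 N, against the 40 N limit on what the arm or gripper body may press with. I think the load went through the gripped blank and the fingers, not the gripper body, but I can't confirm that. I backed off, re-centred and lowered it again without any contact force.
- The tool picked up a tilt of about 3° during the job, and the interface gives no way to remove it.
- My closed-position reading was 69.5 mm against the stated 68 mm. I put this down to where the grip sat on the head.

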